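Drop a portion of wooden balls into the sorting tray

ROBOT

A 6-joint arm with a two-finger parallel gripper is mounted at the origin on the work surface. World frame = base frame: x ahead of the robot, y to its left, z up, the work surface at z = 0. Lengths are in m, angles in degrees, forces in N, time in s.
With the tool pointing down it reaches from about 0.4 to 0.825 m from the base axis. Payload 7 kg.
Tool frame: the origin (TCP) lies between the finger pads; the fingertips stand 25 mm ahead of it and the grasp point (between the pads) lies 6 mm ahead of it; z points along the fingers, y is the line along which they close (so a half turn about z gives the same grasp; the last joint's range is limited). The gripper opens to 88 mm and grips with 3 to 60 N. Pads are 19 mm wide; open, the fingers measure 130 mm over their backs; the gripper's body (78 mm by 193 mm) begins 47 mm behind the grasp point.
Start: joints at [82.225, 20.546, 0.682, 0, -70.136, -16.507], TCP at [0.278, 0.615, 0.252] pointing down, gripper open.
Joint ranges: [-176.03, 176.03], [-82.01, 121.73], [-58.28, 71.71], [-173.87, 95.51], [-174.79, -0.11], [-173.66, 173.66]. Speed limits (degrees/s): [136.94, 136.94, 172.46, 180, 180, 180].

INTERFACE

Orientations are given as [roll, pitch, yaw] about the fixed x, y, z axes, in that order (R = Rz(yaw) Ry(pitch) Rx(roll)).
In Python, from plant import ctrl, vision, workorder gives the robot as it stands (ctrl), with the cameras (vision) and the job (workorder).
- The arm moves only by the shell command python3 drive.py 'ROWS'. ROWS is a JSON list of rows, 1 to 8 of them, each of 5 numbers: dx, dy, dz in units of 5 mm, then a turn about the tool's z in units of 4 degrees, then the finger opening in m; each row is the pose to reach, as a shift and turn from the pose commanded when the command began, along the tool's axes at that moment; what a row does not reach only later rows make up. A row lasts 1/8 s, in which the tool goes at most 0.0625 m and 10.7 degrees, less where a joint would pass 70% of its speed; a pose out of reach is approached as far as the arm can. The fingers move at their own pace and stop on an object; the grip force is fixed at half the most. Time passes only in rows, so rows that do not move let the fingers close. It prints the time, the measured TCP pose, the force, the opening and the grip force at its end. Input that does not fit is refused with a message, and nothing moves.
- ctrl.get_obs(): the state, without advancing time (a new reading comes with each control period).
- vision.snapshot(name): name is "side" or "top"; returns a dict with "frame" (420x560x3 uint8, red, green, blue), "z_map" (420x560 float32, m along the optical axis (not along the pixel's ray), 0 where there is no reading), "fovy" (degrees; the focal length in pixels is half the picture's height over the tangent of half this angle, whatever the lens; pixels are square), "cx", "cy" (the principal point, pixels), "R" (3x3) and "t" (3): a world point X has camera coordinates R X + t. Camera axes: x right, y down, z forward; pixel columns grow to the right and rows downward; lengths in m; the calibration is good to about 2 mm. A picture is of the moment at which its call begins.
- workorder.close_job(): hands the job in; it is judged then, once.
The state is a dict: "clock": time; "joint_pos": joint angles; "qvel": joint speeds; "tau": joint torques, N m; "tool_pos": TCP position; "orientation": TCP orientation; "force": force on the tool from outside, world axes, zero at the start; "moment": the same for the moment, N m; "opening": finger opening in m; "gripper_force": force on a finger pad.
Only numpy, scipy, OpenCV 4.12 (cv2) and the standard library are available. Lean on these libraries where they do the work, as an engineer would, in place of code of your own. Each camera call takes 0.05 s, during which the arm holds its last target. There are 200 camera calls.

TASK

Slide the wooden sorting tray fully home under the drop-bottom box that holds the round wooden balls, then trip that box's latch so that its floor swings open and all four balls drop into the tray. Draw the tray out again and set it down gently and flat in the middle of the cork mat with all the balls still in it, and let go. Leave the other box shut, and do not disturb the other things on the table.

Things in the scene. Friction and masses are not known exactly. Their poses are not given: they have to be found in the camera images.
- tray: open wooden sorting tray, 120 (x) x 114 (y) x 48 mm (z) outside, walls and bottom 6 mm thick, 0.2 to 0.4 kg. Origin at the centre of its underside, z up. Its front wall (tray's -x side) carries a block pull
- tray_pull (a point): middle of the tray's wooden block pull, at x = -77, y = 0, z = 31 mm in the tray's frame. The pull is 26 mm wide (y), 24 mm high (z 19 to 43 mm) and sticks out from the front wall, x = -60 to -94 mm
- ball_box: plywood drop-bottom box on two cheeks standing on the table, open at the top, holding four wooden balls. 123 mm deep (x -61 to 62 mm), 154 mm wide, 285 mm tall. Origin on the table under its middle, z up; its front, with the latch and the open end of the bay, faces its own -x. The shut floor is at 185 mm height, hinged at the rear; the lowest part of the latch is at 173 mm
- ball_box_home (a point): point on the table in the bay under the ball box where the tray's origin lies when the tray is fully home (x = +2 mm in the box's frame): tray and box point the same way and its rear wall touches the low back stop (50 mm tall). The bay is 136 mm wide between the 9 mm cheeks and open in front. The pull then is just outside the front, under latch and lip
- ball_box_lip (a point): middle of the outer edge of the flared filling lip, a 5 mm plywood board 150 mm wide that rises outwards from the top of the front wall (x = -61 mm, 282 mm high) to this edge at x = -90 mm, 311 mm high in the box's frame. It overhangs the latch and the tray's pull, so the gripper has to come in slanting from the front
- ball_box_paddle (a point): rounded upper edge (8 mm thick, 34 mm wide) of the ball box's steel latch lever, mid-front; latched it is at x = -96 mm, 261 mm high in the box's frame. The lever leans out, 30 degrees from upright, from its pin at x = -68 mm, 213 mm high. Pushing this edge 10 to 18 mm towards the box (its +x, a little up), with under 8 N, tips the lever's foot from under the floor; pressing down only locks it
- ball_box_latch (a joint): latch lever of the ball box: 0 latched, at most 0.5 rad. A spring returns it. The floor comes free at 0.2 to 0.3 rad
- ball_box_floor (a joint): hinged floor of the ball box: 0 shut, grows as the floor swings down under its own weight and the balls', about 1.4 rad fully open. It then hangs at the rear of the bay with its free edge about 66 mm above the table, clear of a tray below
- disc_box: a second box, built exactly like the ball box and with the same frame, but holding three flat wooden log slices (38 mm across, 12 mm thick); it must stay shut
- disc_box_floor (a joint): hinged floor of the other box: 0 shut, grows as it opens
- mat: thin cork mat fixed on the table, 200 (x) x 180 (y) x 3 mm; origin at the centre of its underside
- ball0_center (a point): centre of a wooden ball, 32 mm across, about 14 g; starts in the ball box
- ball1_center (a point): centre of a wooden ball, 32 mm across, about 14 g; starts in the ball box
- ball2_center (a point): centre of a wooden ball, 32 mm across, about 14 g; starts in the ball box
- ball3_center (a point): centre of a wooden ball, 32 mm across, about 14 g; starts in the ball box
- glue_bottle: white glue bottle, upright, 48 mm across, 145 mm tall; origin at the centre of its underside. Not to be disturbed
- bead_jar: jar of orange beads with a white lid, 60 mm across, 100 mm tall; origin at the centre of its underside. Not to be disturbed
- pot: empty terracotta flower pot, 106 mm across the rim, 88 mm tall; origin at the centre of its underside. Not to be disturbed
- glue_gun: hot-glue gun lying on its side, about 230 x 135 x 36 mm; origin on the table near the middle of it. Not to be disturbed
- tape: roll of paper tape lying flat, 84 mm across, 22 mm high; origin at the centre of its underside. Not to be disturbed
- toadstool: small turned wooden toadstool, upright, 52 mm across, 60 mm tall; origin at the centre of its underside. Not to be disturbed

How it is judged:
By the outcome, as a careful person would: the job done as asked, in the order asked, and still so for the second after the job is handed in, with the robot touching nothing.
It also fails if it takes over 70 s, if anything falls off the work surface, if the arm or the gripper's body presses on something with over 40 N, if the wrist force passes 120 N, or if a joint passes its speed limit or range.

## Working session

There is one attempt and no reset: what is moved stays moved. The work goes in short steps, Python scripts to look and compute and a shell command to move; the robot and the scene stay as the last step left them, time stands still between calls to the robot, and variables do not carry over. Pictures are saved under pics/ and viewed, at most 10 in all, crops included, and the job is handed in when it is done.

```bash
ls; mkdir -p pics
cat > h.py <<'E'
from plant import ctrl, vision, workorder
import cv2, numpy as np
def snap(n,f=None):
    s=vision.snapshot(n)
    if f: cv2.imwrite('pics/'+f,s['frame'][:,:,::-1]); np.savez('pics/'+f[:-4],**s)
    return s
def load(f): return dict(np.load('pics/'+f+'.npz'))
def cloud(s):
    H,W=s['z_map'].shape; f=H/2/np.tan(np.radians(float(s['fovy']))/2)
    v,u=np.mgrid[:H,:W]; z=s['z_map']
    P=np.stack([(u-s['cx'])/f*z,(v-s['cy'])/f*z,z],-1)
    return (P-s['t'])@s['R']
E
python3 - <<'E'
from h import *
for n in('side','top'):
    s=snap(n,n+'0.png'); print(n,s['fovy'],s['cx'],s['cy'],s['R'],s['t'])
print(ctrl.get_obs())
E
```

```text
drive.py
pics
plant.py
side 50.017701257167346 279.8240745813602 211.99040332128567 [[ 0.79878633 -0.60152785  0.01022955]
 [-0.28293363 -0.39061295 -0.87599662]
 [ 0.53093216  0.69683985 -0.48220874]] [-0.43282295  0.33150903  1.20401382]
top 44.5222367656587 267.4721896547005 206.1588813093265 [[ 0.01905075 -0.99978913  0.00766526]
 [-0.99110357 -0.01989419 -0.13159761]
 [ 0.13172235 -0.00509003 -0.99127358]] [0.00273285 0.55360912 1.54221205]
{'clock': 0.1, 'joint_pos': array([ 8.22255258e+01,  2.05883920e+01,  6.39764118e-01, -1.93301330e-02,
       -7.01351503e+01, -1.65064935e+01]), 'qvel': array([ 0.04269458,  0.00447607,  0.09866547,  0.03602787, -0.01830605,
       -0.07860041]), 'tau': array([-8.28234788e-04, -5.84165096e+01,  2.93749058e+01,  7.01536417e+00,
        1.01521148e-02, -5.00797807e-05]), 'tool_pos': array([0.27742122, 0.61492337, 0.25070498]), 'orientation': array([ 1.79914511e+02, -6.38221857e-03, -2.42875447e+01]), 'force': array([-0.41957317, -0.34102735,  0.90596798]), 'moment': array([ 0.0039516 ,  0.02283248, -0.01437677]), 'gripper_force': 0.0, 'opening': 0.0877295590735938}
```

View pics/side0.png

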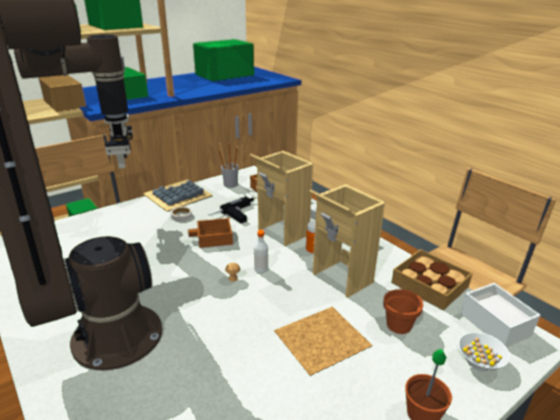

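View pics/top0.png

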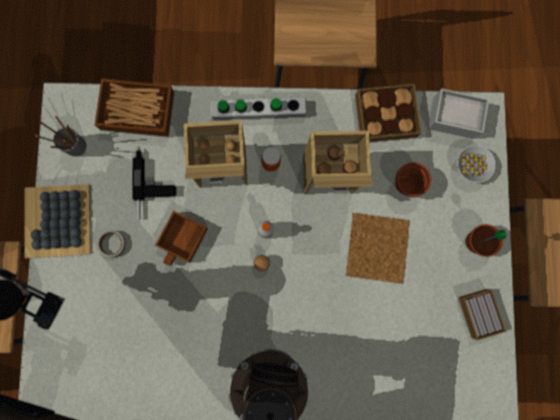

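Run:
```python
from h import *
a=load('top0')['frame'][110:275,90:430,::-1]; 
cv2.imwrite('pics/c1.png',cv2.resize(a,None,fx=2.35,fy=2.35,interpolation=3))
s=load('top0');C=cloud(s)
for n,(u,v) in dict(base=(268,390),mat=(378,247),tray=(180,237),bottle=(265,229),toad=(262,263),tape=(112,243),pot=(412,180),jar=(271,160),gun=(150,190)).items(): print(n,C[v,u].round(3))
# lip/top regions
for nm,lo,hi in(('L',180,250),('R',300,375)):
    m=np.zeros(C.shape[:2],bool);m[115:190,lo:hi]=1;m&=(C[...,2]>.27)
    P=C[m]; r=cv2.minAreaRect(P[:,:2].astype('f4')*1000);print(nm,m.sum(),P[:,2].max(),r,cv2.boxPoints(r).round(0).tolist())
m=(C[...,2]>.03)&(C[...,2]<.06);m[:205]=0;m[265:]=0;m[:,:155]=0;m[:,210:]=0
r=cv2.minAreaRect(C[m][:,:2].astype('f4')*1000);print(m.sum(),r,cv2.boxPoints(r).round(0).tolist())
f=s['frame'].astype(int); m=(f[...,0]-f[...,2]>60);m[:205]=0;m[290:]=0;m[:,:340]=0;m[:,415:]=0
r=cv2.minAreaRect(C[m][:,:2].astype('f4')*1000);print('mat',m.sum(),r)
```

```text
base [0.06  0.005 0.273]
mat [ 0.436 -0.332  0.007]
tray [0.455 0.283 0.009]
bottle [0.473 0.02  0.143]
toad [0.379 0.027 0.065]
tape [ 0.433  0.497 -0.006]
pot [ 0.649 -0.441  0.013]
jar [0.684 0.006 0.102]
gun [0.597 0.377 0.035]
L 1355 1.6015867478447208 ((539.9364013671875, 137.02810668945312), (421.8777770996094, 162.96649169921875), 9.57411003112793) [[318.0, 182.0], [345.0, 22.0], [761.0, 92.0], [734.0, 252.0]]
R 1397 1.6015867478447208 ((527.9071044921875, -136.3485870361328), (191.80911254882812, 442.8336181640625), 72.53228759765625) [[288.0, -161.0], [710.0, -294.0], [768.0, -111.0], [345.0, 22.0]]
478 ((439.73944091796875, 283.63494873046875), (116.72393798828125, 153.48983764648438), 64.60639190673828) [[345.0, 264.0], [484.0, 198.0], [534.0, 303.0], [395.0, 369.0]]
mat 3369 ((439.6153869628906, -204.21658325195312), (445.35882568359375, 202.6328887939453), 88.16327667236328)
```

View pics/c1.png

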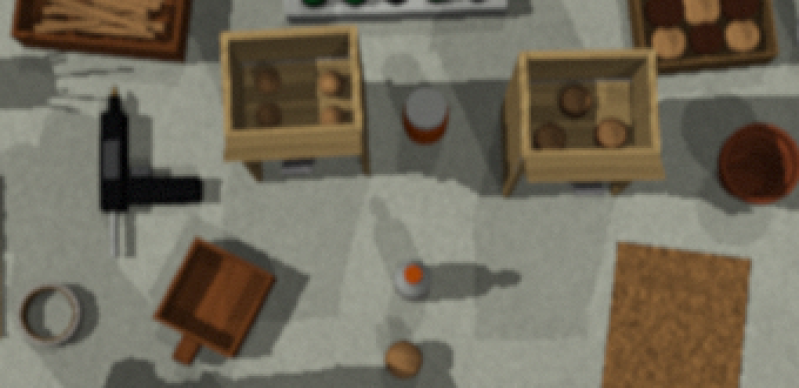

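```bash
cat > fit.py <<'E'
from h import *
from scipy.optimize import least_squares
def boxdist(p,lo,hi):
    c=(np.array(lo)+hi)/2;h=(np.array(hi)-lo)/2
    q=np.abs(p-c)-h
    return np.linalg.norm(np.maximum(q,0),axis=1)+np.minimum(q.max(1),0)
def fit(P,boxes,x0,sc=.003):
    def loc(x):
        c,s=np.cos(x[2]),np.sin(x[2]);d=P[:,:2]-x[:2]
        return np.c_[c*d[:,0]+s*d[:,1],-s*d[:,0]+c*d[:,1],P[:,2]]
    f=lambda x:np.min([np.abs(boxdist(loc(x),a,b)) for a,b in boxes],0)
    r=least_squares(f,x0,loss='soft_l1',f_scale=sc,x_scale=[.01,.01,.05],diff_step=1e-5)
    return r.x, np.median(f(r.x)),len(P)
TRAY=[((-.060,-.057,0),(.060,.057,.006)),((-.06,-.057,0),(-.054,.057,.048)),((.054,-.057,0),(.06,.057,.048)),((-.06,-.057,0),(.06,-.051,.048)),((-.06,.051,0),(.06,.057,.048)),((-.094,-.013,.019),(-.06,.013,.043))]
BOX=[((-.061,-.077,.19),(-.052,.077,.283)),((.053,-.077,.19),(.062,.077,.283)),((-.061,-.077,0),(.062,-.068,.283)),((-.061,.068,0),(.062,.077,.283))]
def pts(s,zr,xy,r):
    C=cloud(s);m=(s['z_map']>0)&(C[...,2]>zr[0])&(C[...,2]<zr[1])&(np.hypot(C[...,0]-xy[0],C[...,1]-xy[1])<r)
    return C[m]
E
python3 - <<'E'
from fit import *
T,S=load('top0'),load('side0')
for nm,ss in(('top',[T]),('side',[S]),('both',[T,S])):
    for on,B,x0,zr,r in(('tray',TRAY,(.45,.277,np.radians(61)),(.012,.06),.11),('ball',BOX,(.70,.145,0.),(.2,.287),.13),('disc',BOX,(.68,-.2,0.),(.2,.287),.13)):
        P=np.concatenate([pts(s,zr,x0[:2],r) for s in ss])
        x,e,n=fit(P,B,x0);print(nm,on,x[:2].round(4),np.degrees(x[2]).round(2),e.round(4),n)
f=T['frame'].astype(int);C=cloud(T);m=(T['z_map']>0)&(f[...,0]-f[...,2]>35)&(abs(C[...,2])<.02);m[:205]=0;m[290:]=0;m[:,:335]=0;m[:,420:]=0
m=cv2.morphologyEx(m.astype('u1'),cv2.MORPH_OPEN,np.ones((3,3)))>0
r=cv2.minAreaRect(C[m][:,:2].astype('f4')*1000);print('mat',m.sum(),r,C[m].mean(0))
for n,(u,v) in dict(bottle=(265,229),toad=(262,263),jar=(271,160),gun=(180,190)).items():
    print(n,C[v,u])
# pad check of table heights
print(np.median(pts(T,(-.02,.02),(.4,0.),.2)[:,2]),np.median(pts(S,(-.02,.02),(.4,0.),.2)[:,2]))
E
```

```text
top tray [0.4488 0.2765] 64.19 0.0027 591
top ball [0.6717 0.1604] 4.94 0.0021 1606
top disc [ 0.6614 -0.1665] 2.22 0.0013 1428
side tray [0.446  0.2814] 64.74 0.0022 781
side ball [0.6703 0.1637] 4.69 0.0016 1782
side disc [ 0.6616 -0.1788] 2.31 0.0013 2629
both tray [0.4483 0.2791] 63.95 0.0025 1372
both ball [0.674  0.1608] 9.44 0.0027 3388
both disc [ 0.6616 -0.1772] 2.35 0.0018 4057
mat 3640 ((435.010498046875, -332.8573303222656), (181.68093872070312, 199.38734436035156), 83.4760971069336) [ 0.43409191 -0.33165364  0.00280304]
bottle [0.47348131 0.01990207 0.14301682]
toad [0.37865448 0.02674452 0.06472554]
jar [0.68401617 0.00601143 0.10155368]
gun [ 0.60503179  0.29139893 -0.00490218]
-0.0003948350704561784 0.0018755511426181773
```

Run:
```python
from fit import *
T,S=load('top0'),load('side0')
for nm,ss in(('top',[T]),('side',[S]),('both',[T,S])):
    for on,B,x0,zr,r in(('tray',TRAY,(.448,.279,np.radians(-26)),(.012,.06),.11),('ball',BOX,(.671,.162,.082),(.02,.28),.13)):
        P=np.concatenate([pts(s,zr,x0[:2],r) for s in ss])
        if on=='ball':
            c,s_=np.cos(x0[2]),np.sin(x0[2]);d=P[:,:2]-x0[:2];lx=c*d[:,0]+s_*d[:,1];ly=-s_*d[:,0]+c*d[:,1]
            P=P[(lx>-.068)&(lx<.068)&(abs(ly)<.083)&((abs(ly)>.062)|(abs(lx)>.046))]
        x,e,n=fit(P,B,x0,.0015);print(nm,on,x[:2].round(4),np.degrees(x[2]).round(2),e.round(4),n)
a=S['frame'][140:260,170:350,::-1]
cv2.imwrite('pics/c2.png',cv2.resize(a,None,fx=4.4,fy=4.4,interpolation=3))
```

```text
top tray [0.4549 0.2762] -25.83 0.001 591
top ball [0.6713 0.1598] 4.58 0.0007 1157
side tray [0.4537 0.2781] -26.57 0.0016 781
side ball [0.6706 0.1638] 4.78 0.0016 3460
both tray [0.4546 0.2769] -26.09 0.0015 1372
both ball [0.6708 0.1633] 4.77 0.0017 4617
```

View pics/c2.png

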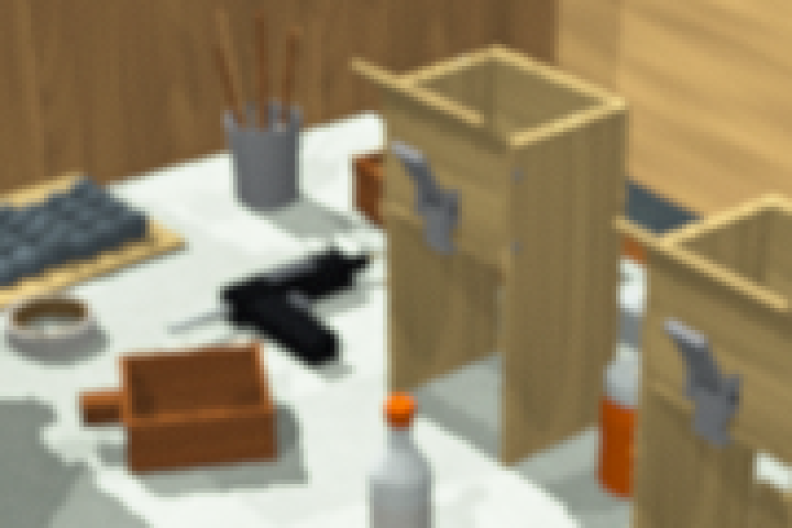

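The side crop shows the ball box at left, with its latch lever around crop (430,190), the tray with its pull at (100,408), and the bottle standing in front. The top crop shows four balls in the left box and three discs in the right one. First I'll move over the pull.

Careful with the scale: shifts go in units of 5 mm and turns go in units of 4 degrees. That gives: 0.1 m is 20, 0.233 m is 46.6, 1.8 degrees is 0.45.

```bash
python3 drive.py '[[10,11,6,0.45,0.088],[20,22,12,0.45,0.088],[30,32,18,0.45,0.088],[38,41,20,0.45,0.088],[43.2,46.6,20,0.45,0.088],[43.2,46.6,20,0.45,0.088]]'
python3 - <<'E'
from fit import *
T,S=load('top0'),load('side0')
for nm,s in(('T',T),('S',S)):
    for o,c,r,zr in(('bottle',(.473,.02),.04,(.02,.11)),('toad',(.379,.027),.04,(.02,.06)),('pot',(.65,-.45),.08,(.07,.1))):
        P=pts(s,zr,c,r); print(nm,o,len(P),P.min(0).round(3),P.max(0).round(3),np.median(P,0).round(3))
E
```

```text
clock: 0.85
tool_pos: [0.3786, 0.3106, 0.1508]
orientation: [179.9, 0.0, -26.2]
force: [0.6, -0.3, 0.7]
opening: 0.0875
gripper_force: 0.0
T bottle 171 [ 0.456 -0.004  0.021] [0.502 0.041 0.109] [0.472 0.019 0.096]
T toad 195 [0.355 0.006 0.03 ] [0.403 0.051 0.06 ] [0.379 0.029 0.052]
T pot 313 [ 0.585 -0.474  0.07 ] [ 0.689 -0.371  0.098] [ 0.649 -0.438  0.084]
S bottle 369 [ 0.453 -0.006  0.02 ] [0.497 0.041 0.11 ] [0.467 0.007 0.069]
S toad 151 [0.353 0.008 0.021] [0.399 0.047 0.06 ] [0.371 0.021 0.05 ]
S pot 557 [ 0.583 -0.473  0.07 ] [ 0.689 -0.37   0.092] [ 0.643 -0.424  0.082]
```

In the tool's units: 0.115 m is 23, -0.003 m is -0.6.

```bash
python3 drive.py '[[0,-0.6,10,0,0.088],[0,-0.6,18,0,0.088],[0,-0.6,23,0,0.088],[0,-0.6,23,0,0.088],[0,-0.6,23,0,0.005],[0,-0.6,23,0,0.005],[0,-0.6,23,0,0.005],[0,-0.6,23,0,0.005]]'
```

```text
clock: 1.85
tool_pos: [0.3801, 0.317, 0.0371]
orientation: [-179.9, -0.0, -26.1]
force: [0.6, 0.3, 0.5]
opening: 0.0533
gripper_force: 0.0
```

```bash
python3 drive.py '[[0,0,0,0,0.005],[0,0,0,0,0.005],[0,0,0,0,0.005],[0,0,0,0,0.005],[0,0,0,0,0.005],[0,0,0,0,0.005],[0,0,0,0,0.005]]'
```

```text
clock: 2.72
tool_pos: [0.3798, 0.3164, 0.0365]
orientation: [180.0, 0.0, -26.1]
force: [-1.4, -2.8, 3.0]
opening: 0.0258
gripper_force: 30.0
```

In the tool's units: 0.1497 m is 29.94, 0.0864 m is 17.28, -30.8 degrees is -7.7.

```bash
python3 drive.py '[[1.6,3,0,-0.75,0.005],[4.4,7.4,0,-2,0.005],[7.2,12.4,0,-3.25,0.005],[10,17.4,0,-4.5,0.005],[12.8,22.4,0,-5.75,0.005],[15.6,27,0,-7,0.005],[17.28,29.94,0,-7.7,0.005],[17.28,29.94,0,-7.7,0.005]]'
python3 - <<'E'
from fit import *
T=snap('top','top1.png');S=snap('side','side1.png')
o=ctrl.get_obs();print(o['tool_pos'],o['orientation'],o['force'],o['clock'])
x0=(.475,.150,.082)
for ss in([T],[S],[T,S]):
    P=np.concatenate([pts(s,(.012,.052),x0[:2],.075) for s in ss]);x,e,n=fit(P,TRAY[:5],x0,.0015);print(x[:2],np.degrees(x[2]),e,n)
E
```

```text
clock: 3.72
tool_pos: [0.3918, 0.1436, 0.0365]
orientation: [-180.0, -0.0, 4.6]
force: [0.3, -0.8, -2.1]
opening: 0.0259
gripper_force: 30.0
[0.39197045 0.14458167 0.03655562] [-1.79988822e+02 -1.47338057e-02  4.63728603e+00] [-0.52307634 -1.77267934 -0.76754267] 3.825
[0.47640563 0.14881063] 3.9914773503897276 0.0006923051904004392 260
[0.47584034 0.14941015] 4.190126846783618 0.0013939734154014942 411
[0.47607379 0.14905508] 4.086026065003132 0.0011576711703919496 671
```

View pics/side1.png

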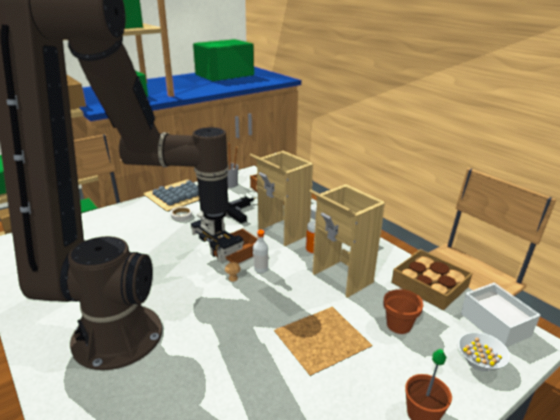

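In the tool's units: -0.003 m is -0.6, 0.118 m is 23.6.

```bash
python3 drive.py '[[2.4,-0.2,0,0,0.005],[6.4,-0.6,0,0,0.005],[10.8,-0.6,0,0,0.005],[15.2,-0.6,0,0,0.005],[19.2,-0.6,0,0,0.005],[22,-0.6,0,0,0.005],[23.6,-0.6,0,0,0.005],[23.6,-0.6,0,0,0.005]]'
python3 drive.py '[[0,0,0,0,0.05],[0,0,0,0,0.05],[0,0,0,0,0.05],[0,0,0,0,0.05],[-4,0,-4,0,0.05],[-6,0,-12,0,0.05],[-6,0,-22,0,0.05],[-6,0,-32,0,0.05]]'
```

```text
clock: 4.82
tool_pos: [0.51, 0.1576, 0.0365]
orientation: [-180.0, -0.1, 4.7]
force: [0.9, 0.1, -0.4]
opening: 0.0255
gripper_force: 30.0
clock: 5.82
tool_pos: [0.4788, 0.1544, 0.1983]
orientation: [-180.0, -0.0, 4.7]
force: [0.8, 0.7, -1.2]
opening: 0.0502
gripper_force: 0.0
```

```bash
python3 drive.py '[[0,2,-12,0,0.03],[0,6,-22,0,0.03],[0,10,-32,0,0.03],[0,16,-42,0,0.03],[0,19,-52,0,0.03],[0,20,-60,0,0.03],[0,21,-60,0,0.03],[0,21,-60,0,0.03]]'
python3 drive.py '[[12,0,0,0,0.03],[24,0,0,0,0.03],[36,0,0,0,0.03],[48,0,0,0,0.03],[60,0,0,0,0.03],[72,0,0,0,0.03],[84,0,0,0,0.03],[96,0,0,0,0.03]]'
python3 -c "
from h import *;print(ctrl.get_obs()['joint_pos'])"
```

```text
clock: 6.82
tool_pos: [0.4876, 0.0498, 0.4959]
orientation: [-180.0, 0.0, 4.7]
force: [-0.1, 0.3, -0.9]
opening: 0.0303
gripper_force: 0.0
clock: 7.82
tool_pos: [0.8896, 0.0835, 0.45]
orientation: [179.6, -1.8, 4.8]
force: [1.4, 0.7, -0.2]
opening: 0.03
gripper_force: 0.0
[  18.07890524   46.99969986   71.34362759    0.85792149 -112.65571654
   77.02164466]
```

In the tool's units: 0.36 m is 72, 0.3 m is 60.

```bash
python3 drive.py '[[12,0,0,0,0.03],[24,0,0,0,0.03],[36,0,0,0,0.03],[48,0,0,0,0.03],[60,0,0,0,0.03],[72,0,0,0,0.03]]'
python3 -c "
from h import *;print(ctrl.get_obs()['joint_pos'])"
```

```text
clock: 8.57
tool_pos: [0.9621, 0.0873, 0.3765]
orientation: [179.4, -5.8, 4.7]
force: [-0.3, 0.0, -0.3]
opening: 0.0302
gripper_force: 0.0
[  17.31492218   52.21062852   71.65596208    1.88492931 -103.91330048
   77.94607718]
```

In the tool's units: -0.36 m is -72, -0.3 m is -60.

```bash
python3 drive.py '[[12,0,-12,0,0.03],[24,0,-24,0,0.03],[30,0,-36,0,0.03],[30,0,-48,0,0.03],[30,0,-60,0,0.03],[30,0,-72,0,0.03]]'
python3 -c "
from h import *;print(ctrl.get_obs()['joint_pos'])"
```

```text
clock: 9.32
tool_pos: [0.9053, 0.0836, 0.4942]
orientation: [179.1, -8.7, 4.8]
force: [-0.6, 0.4, 0.4]
opening: 0.0301
gripper_force: 0.0
[  18.61428405   44.90726289   71.68530292    3.122223   -108.47048013
   77.30888912]
```

```bash
for i in 1 2; do python3 drive.py '[[20,0,-12,0,0.03],[40,0,-24,0,0.03],[60,0,-36,0,0.03],[80,0,-48,0,0.03],[100,0,-60,0,0.03],[120,0,-72,0,0.03],[140,0,-80,0,0.03],[160,0,-80,0,0.03]]' | grep -E 'clock|pos|ori'; done
python3 -c "
from h import *;print(ctrl.get_obs()['joint_pos'])"
```

```text
clock: 10.32
tool_pos: [0.9167, 0.0853, 0.5098]
orientation: [178.7, -12.0, 4.8]
clock: 11.32
tool_pos: [0.9191, 0.0873, 0.5375]
orientation: [178.4, -15.3, 4.9]
[  19.47137243   42.97706848   71.66761715    5.56506324 -104.17017478
   77.29407459]
```

```bash
for i in 1 2 3; do python3 drive.py '[[20,0,-12,0,0.03],[40,0,-24,0,0.03],[60,0,-36,0,0.03],[80,0,-48,0,0.03],[100,0,-60,0,0.03],[120,0,-72,0,0.03],[140,0,-80,0,0.03],[160,0,-80,0,0.03]]' | grep -E 'clock|pos|ori'; done
python3 - <<'E'
from fit import *
T=snap('top','top2.png');S=snap('side','side2.png')
print(ctrl.get_obs()['joint_pos'])
for ss in([T],[S]):
    C=cloud(ss[0]);P=pts(ss[0],(.012,.052),(.54,.152),.07);print(len(P))
a=S['frame'][140:260,170:350,::-1]
cv2.imwrite('pics/c3.png',cv2.resize(a,None,fx=4.4,fy=4.4,interpolation=3))
E
```

```text
clock: 12.32
tool_pos: [0.9147, 0.0896, 0.5729]
orientation: [178.0, -18.7, 5.0]
clock: 13.32
tool_pos: [0.9044, 0.0923, 0.6136]
orientation: [177.6, -22.1, 5.2]
clock: 14.32
tool_pos: [0.8885, 0.0953, 0.6579]
orientation: [177.2, -25.5, 5.4]
[  22.34637747   36.58607709   71.64477824   10.13272457 -101.21781354
   76.45700774]
292
303
```

View pics/c3.png

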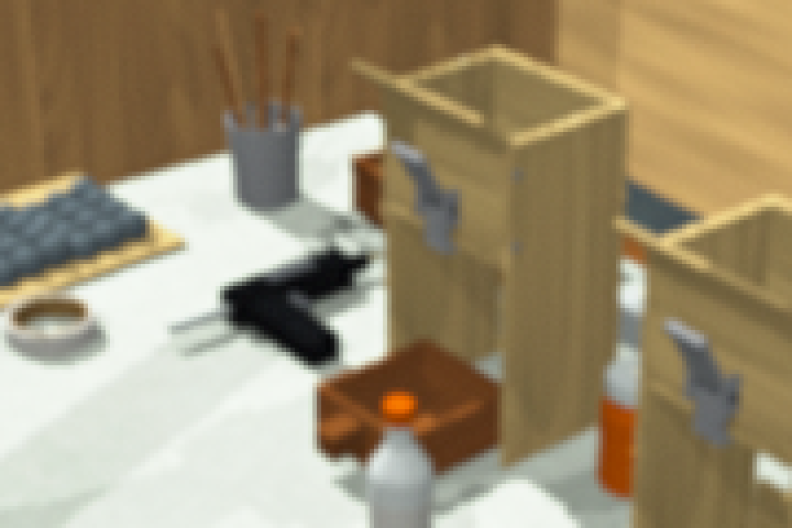

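```bash
cat > go.py <<'E'
from h import *
from scipy.spatial.transform import Rotation as Ro
BX=np.array([.671,.162,0]);th=np.radians(4.7);RB=Ro.from_euler('z',4.7,degrees=True).as_matrix()
def state():
    o=ctrl.get_obs();return np.array(o['tool_pos']),Ro.from_euler('xyz',o['orientation'],degrees=True).as_matrix()
def b2w(p): return BX+RB@np.array(p)
def w2b(p): return RB.T@(np.array(p)-BX)
def delta(pw,ahead=.006):  # tool-frame shift bringing point `ahead` of TCP to pw
    t,R=state(); return (R.T@(pw-ahead*R[:,2]-t)).round(4)
E
python3 - <<'E'
from go import *
t,R=state(); print((RB.T@R).round(3))
g=b2w([-.1604,.0088,.033]); bt=np.array([.476,.0185,0])
print('over',delta(g-.3*R[:,2]),'pre',delta(g-.1*R[:,2]),'g',delta(g))
for d in(.2,.1,0):
  for ang in (0,3,-3):
    Rr=R@Ro.from_euler('z',ang,degrees=True).as_matrix(); gg=g-d*R[:,2]
    # bottle axis points in tool frame relative to grasp
    m=9
    for z in np.linspace(0,.145,30):
        p=Rr.T@(bt+[0,0,z]-gg)
        q=np.maximum([abs(p[0])-.039,abs(p[1])-.0965,-p[2]*0+ (p[2]+.047)],0); m=min(m,np.linalg.norm(q))
    print(d,ang,'gap',m-.024)
E
```

```text
[[ 0.903 -0.01   0.429]
 [ 0.01  -0.999 -0.045]
 [ 0.429  0.045 -0.902]]
over [-0.6029 -0.1173  0.0934] pre [-0.6029 -0.1173  0.2934] g [-0.6029 -0.1173  0.3934]
0.2 0 gap 0.11573058352297777
0.2 3 gap 0.1155799269081711
0.2 -3 gap 0.11575835021591291
0.1 0 gap 0.031171340001112685
0.1 3 gap 0.03078865559161776
0.1 -3 gap 0.031241625980054956
0 0 gap 0.017295066273528427
0 3 gap 0.0185102537383326
0 -3 gap 0.015631336826536557
```

```bash
python3 drive.py '[[-12,-2.4,2,0,0.06],[-24,-4.8,4,0,0.06],[-36,-7.2,6,0,0.06],[-48,-9.6,8,0,0.06],[-60,-11.8,10,0,0.06],[-72,-14,12,0,0.06],[-84,-16.4,13,0,0.06],[-96,-18.8,15,0,0.06]]' | grep -E 'clock|pos|ori'
python3 drive.py '[[-12,-2.4,2,0,0.06],[-24,-4.6,3.6,0,0.06],[-24.6,-4.6,3.6,0,0.06],[-24.6,-4.6,3.6,0,0.06]]'
python3 - <<'E'
from go import *
g=b2w([-.1604,.0088,.033]);print(delta(g),ctrl.get_obs()['joint_pos'])
E
```

```text
clock: 15.42
tool_pos: [0.5241, 0.1418, 0.4074]
orientation: [177.2, -25.5, 5.3]
clock: 15.92
tool_pos: [0.4213, 0.1552, 0.3393]
orientation: [177.2, -25.5, 5.4]
force: [0.7, -0.7, 0.5]
opening: 0.0598
gripper_force: 0.0
[-0.0515 -0.0091  0.3087] [ 63.48727302 -19.23457002 -43.47487581  27.62931561 -57.28652112
  17.91742086]
```

In the tool's units: -0.0515 m is -10.3, -0.05 m is -10.

```bash
python3 drive.py '[[-5,-1.8,0,0,0.06],[-10,-1.8,0,0,0.06],[-10.3,-1.8,6,0,0.06],[-10.3,-1.8,16,0,0.06],[-10.3,-1.8,26,0,0.06],[-10.3,-1.8,36,0,0.06],[-10.3,-1.8,40,0,0.06],[-10.3,-1.8,40,0,0.06]]'
python3 - <<'E'
from go import *
g=b2w([-.1604,.0088,.033]);print(delta(g),ctrl.get_obs()['joint_pos'])
E
```

```text
clock: 16.92
tool_pos: [0.4786, 0.1643, 0.1609]
orientation: [176.9, -22.8, 5.0]
force: [-0.1, -1.1, -0.2]
opening: 0.0602
gripper_force: 0.0
[-0.0208  0.0024  0.1243] [ 47.14962482  -0.95168833 -58.04470395  45.91061458 -24.62938326
   6.42593141]
```

```bash
python3 drive.py '[[-4.2,0.4,0,0,0.06],[-4.2,0.4,6,0,0.06],[-4.2,0.4,12,0,0.06],[-4.2,0.4,12,0,0.06]]'
python3 - <<'E'
from go import *
g=b2w([-.1604,.0088,.033]);print(delta(g),ctrl.get_obs()['joint_pos'])
t,R=state();print((RB.T@R).round(3))
E
```

```text
clock: 17.42
tool_pos: [0.4971, 0.1678, 0.1223]
orientation: [176.8, -20.4, 5.0]
force: [0.4, -0.4, -0.1]
opening: 0.0603
gripper_force: 0.0
[-0.0196  0.0064  0.0825] [ 42.39877032   4.89722886 -58.10938912  50.88969734 -19.24671084
   4.67013195]
[[ 0.937 -0.014  0.349]
 [ 0.005 -0.999 -0.054]
 [ 0.349  0.052 -0.936]]
```

Careful with the scale: shifts go in units of 5 mm and turns go in units of 4 degrees. That gives: 0.006 m is 1.2, 0.04 m is 8.

```bash
python3 drive.py '[[-2.4,1.2,2,0,0.06],[-2.4,1.2,5,0,0.06],[-2.4,1.2,8,0,0.06],[-2.4,1.2,8,0,0.06]]'
python3 - <<'E'
from go import *
t,R=state();g2=b2w([-.154,.0088,.050]);print(delta(g2),w2b(t+.006*R[:,2]),w2b(t+.025*R[:,2]+.0095*R[:,0]),(RB.T@R).round(3))
E
```

```text
clock: 17.92
tool_pos: [0.5093, 0.1647, 0.0968]
orientation: [176.7, -18.8, 5.0]
force: [-1.2, -0.6, -0.0]
opening: 0.0602
gripper_force: 0.0
[-0.0086  0.0045  0.0408] [-0.1589647   0.01561718  0.09110921] [-0.14384409  0.01460479  0.07622323] [[ 0.946 -0.014  0.323]
 [ 0.004 -0.998 -0.055]
 [ 0.323  0.054 -0.945]]
```

```bash
python3 drive.py '[[-2,0.8,3,0,0.06],[-3.2,1,5,0,0.06],[-3.6,1,8,0,0.06],[-3.6,1,8,0,0.06]]'
python3 - <<'E'
from go import *
t,R=state();g2=b2w([-.154,.0088,.050]);print(delta(g2),w2b(t+.006*R[:,2]),w2b(t+.025*R[:,2]+.0095*R[:,0]),(RB.T@R).round(3))
E
```

```text
clock: 18.42
tool_pos: [0.5171, 0.1626, 0.0695]
orientation: [176.5, -16.9, 4.9]
force: [-0.6, -0.5, 0.8]
opening: 0.0601
gripper_force: 0.0
[-0.0063  0.0033  0.0127] [-0.15159772  0.01285076  0.06377645] [-0.13699014  0.01174448  0.04839318] [[ 0.957 -0.015  0.29 ]
 [ 0.003 -0.998 -0.06 ]
 [ 0.291  0.058 -0.955]]
```

In the tool's units: -0.02 m is -4, -0.022 m is -4.4.

```bash
python3 drive.py '[[-3,0.4,0,0,0.06],[-4,0.6,2,0,0.06],[-4.4,0.6,3,0,0.06],[-4.4,0.6,4.4,0,0.06],[-4.4,0.6,4.4,0,0.06]]'
python3 - <<'E'
from go import *
t,R=state();g2=b2w([-.154,.0088,.050]);print(delta(g2),w2b(t+.006*R[:,2]),w2b(t+.025*R[:,2]+.0095*R[:,0]),(RB.T@R).round(3),ctrl.get_obs()['joint_pos'])
E
```

```text
clock: 19.05
tool_pos: [0.5121, 0.1615, 0.0559]
orientation: [176.4, -15.5, 4.8]
force: [0.2, -0.3, -0.1]
opening: 0.06
gripper_force: 0.0
[0.0027 0.0033 0.0011] [-0.15684577  0.01212054  0.05009278] [-0.14263325  0.01095583  0.034348  ] [[ 0.964 -0.016  0.266]
 [ 0.001 -0.998 -0.062]
 [ 0.267  0.06  -0.962]] [ 35.67928441  13.42177627 -58.21039283  58.41785459 -12.8825605
   1.93981659]
```

```bash
python3 drive.py '[[1,0.6,0.28,0,0.06],[2.4,0.4,0.66,0,0.06],[4.4,0.4,1.2,0,0.06],[6.4,0.4,1.8,0,0.06],[8.4,0.4,2.32,0,0.06],[10.4,0.4,2.88,0,0.06],[12,0.4,3.32,0,0.06],[12,0.4,3.32,0,0.06]]'
python3 - <<'E'
from go import *
t,R=state();print(w2b(t+.006*R[:,2]),w2b(t+.025*R[:,2]+.0095*R[:,0]),(RB.T@R).round(3),ctrl.get_obs()['joint_pos'])
E
```

```text
clock: 20.05
tool_pos: [0.5748, 0.1645, 0.0567]
orientation: [176.5, -15.5, 4.8]
force: [-0.6, 0.7, -0.6]
opening: 0.0601
gripper_force: 0.0
[-0.09407648  0.01004034  0.05088185] [-0.07984509  0.00889747  0.03515254] [[ 0.964 -0.015  0.267]
 [ 0.001 -0.998 -0.061]
 [ 0.268  0.059 -0.962]] [ 35.96259952  18.1681661  -48.81407951  44.38208406 -15.81592907
  16.17055019]
```

In the tool's units: -0.03 m is -6, -0.41 m is -82.

```bash
python3 drive.py '[[-5,0,0,0,0.06],[-6,0,-10,0,0.06],[-6,0,-22,0,0.06],[-6,0,-34,0,0.06],[-6,0,-46,0,0.06],[-6,0,-58,0,0.06],[-6,0,-70,0,0.06],[-6,0,-82,0,0.06]]' | grep -E 'clock|pos|ori'
python3 - <<'E'
from go import *
S=snap('side','side3.png');T=snap('top','top3.png')
a=S['frame'][140:260,170:350,::-1]
cv2.imwrite('pics/c4.png',cv2.resize(a,None,fx=4.4,fy=4.4,interpolation=3))
print(delta(np.array([.88,.09,.6]),0))
E
```

```text
clock: 21.05
tool_pos: [0.4332, 0.177, 0.4453]
orientation: [176.6, -15.6, 4.7]
[ 0.4609  0.1258 -0.0162]
```

View pics/c4.png

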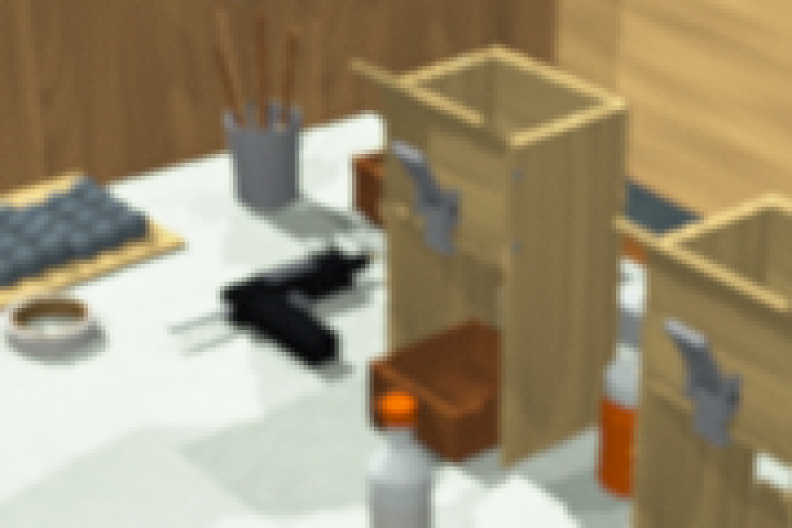

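In the tool's units: 0.126 m is 25.2, 0.06 m is 12.

```bash
python3 drive.py '[[12,3.2,-0.4,0,0.0],[24,6.4,-0.8,0,0.0],[36,9.6,-1.2,0,0.0],[48,12.8,-1.6,0,0.0],[60,16,-2,0,0.0],[72,19.2,-2.4,0,0.0],[84,22.4,-2.8,0,0.0],[96,25.2,-3.2,0,0.0]]' | grep -E 'clock|pos|ori'
for i in 1 2 3; do python3 drive.py '[[20,0,-12,0,0.0],[40,0,-24,0,0.0],[60,0,-36,0,0.0],[80,0,-48,0,0.0],[100,0,-60,0,0.0],[120,0,-72,0,0.0],[140,0,-80,0,0.0],[160,0,-80,0,0.0]]' | grep -E 'clock|pos|ori'; done
```

```text
clock: 22.15
tool_pos: [0.8767, 0.0936, 0.5839]
orientation: [176.4, -16.0, 4.7]
clock: 23.15
tool_pos: [0.8833, 0.0969, 0.6132]
orientation: [176.0, -19.3, 5.0]
clock: 24.15
tool_pos: [0.8786, 0.0993, 0.6455]
orientation: [175.6, -22.7, 5.3]
clock: 25.15
tool_pos: [0.8669, 0.1026, 0.6834]
orientation: [175.1, -26.0, 5.6]
```

```bash
cat >> go.py <<'E'
def cdelta(pb):  # shift bringing the closed fingers' front tip corner to box-frame point
    t,R=state(); return (R.T@(b2w(pb)-t)-[.0095,0,.025]).round(4)
E
python3 - <<'E'
from go import *
t,R=state();print((RB.T@R).round(3),cdelta([-.130,.008,.030]))
E
```

```text
[[ 0.899 -0.022  0.438]
 [ 0.014 -0.997 -0.078]
 [ 0.439  0.076 -0.895]] [-0.5828 -0.1258  0.4131]
```

In the tool's units: -0.3 m is -60, -0.48 m is -96.

```bash
python3 drive.py '[[-12,-2.6,2,0,0.0],[-24,-5.2,4,0,0.0],[-36,-7.8,6,0,0.0],[-48,-10.4,8,0,0.0],[-60,-13,10,0,0.0],[-72,-15.6,12,0,0.0],[-84,-18.2,14,0,0.0],[-96,-20.8,16,0,0.0]]' | grep -E 'clock|pos|ori'
python3 drive.py '[[-12,-2.4,2,0,0.0],[-21,-4.4,6,0,0.0],[-21,-4.4,6,0,0.0],[-21,-4.4,16,0,0.0],[-21,-4.4,26,0,0.0],[-21,-4.4,36,0,0]]'
python3 - <<'E'
from go import *
t,R=state();print((RB.T@R).round(3),cdelta([-.130,.008,.030]),ctrl.get_obs()['joint_pos'])
E
```

```text
clock: 26.15
tool_pos: [0.5113, 0.1537, 0.4252]
orientation: [175.2, -26.0, 5.6]
clock: 26.9
tool_pos: [0.4992, 0.1604, 0.2177]
orientation: [175.3, -26.1, 5.6]
force: [1.4, -0.1, 0.7]
opening: 0.0008
gripper_force: 0.0
[[ 0.898 -0.021  0.44 ]
 [ 0.014 -0.997 -0.075]
 [ 0.44   0.074 -0.895]] [-0.0549 -0.0102  0.1615] [ 48.41081806  -4.2529348  -53.38578449  42.95058369 -31.72003093
  10.78541278]
```

In the tool's units: -0.055 m is -11, -0.01 m is -2.

```bash
python3 drive.py '[[-6,-2,4,0,0.0],[-11,-2,10,0,0.0],[-11,-2,18,0,0.0],[-11,-2,24,0,0.0],[-11,-2,24,0,0.0]]'
python3 - <<'E'
from go import *
t,R=state();print((RB.T@R).round(3),cdelta([-.130,.008,.030]),ctrl.get_obs()['joint_pos'])
E
```

```text
clock: 27.52
tool_pos: [0.5278, 0.1737, 0.1182]
orientation: [174.4, -22.4, 5.2]
force: [-0.3, 0.3, 0.5]
opening: 0.0
gripper_force: 0.0
[[ 0.925 -0.029  0.38 ]
 [ 0.008 -0.996 -0.094]
 [ 0.381  0.09  -0.92 ]] [-0.0323  0.0071  0.0621] [ 37.09422016   7.79030462 -58.06827966  65.37771904 -18.12604653
  -4.90301407]
```

```bash
python3 - <<'E'
from go import *
print(cdelta([-.090,.008,.035]),cdelta([-.096,.008,.08]))
E
python3 drive.py '[[0,1.4,0,0,0.06],[0,1.4,0,0,0.06],[0,1.4,0,0,0.06],[0,1.4,0,0,0.06]]'
python3 - <<'E'
from go import *
t,R=state();print((RB.T@R).round(3),cdelta([-.090,.008,.035]),cdelta([-.093,.008,.06]))
E
```

```text
[0.0066 0.0064 0.0727] [0.0182 0.0106 0.029 ]
clock: 28.02
tool_pos: [0.5267, 0.1685, 0.1216]
orientation: [174.6, -22.5, 5.3]
force: [0.2, -0.1, -0.3]
opening: 0.0352
gripper_force: 0.0
[[ 0.924 -0.026  0.381]
 [ 0.009 -0.996 -0.091]
 [ 0.382  0.088 -0.92 ]] [0.0065 0.0013 0.0759] [0.0133 0.0035 0.0518]
```

In the tool's units: 0.076 m is 15.2, 0.0065 m is 1.3.

```bash
python3 drive.py '[[2.6,0.4,0,0,0.06],[2.6,0.4,4,0,0.06],[2.6,0.6,8,0,0.06],[2.6,0.6,10.4,0,0.06],[1.8,0.2,13,0,0.06],[1.3,0.2,15.2,0,0.06],[1.3,0.2,15.2,0,0.06]]'
python3 - <<'E'
from go import *
t,R=state();print((RB.T@R).round(3),cdelta([-.058,.008,.035]),ctrl.get_obs()['joint_pos'])
E
```

```text
clock: 28.9
tool_pos: [0.5584, 0.1669, 0.0694]
orientation: [174.0, -21.1, 5.3]
force: [1.0, -0.6, 0.3]
opening: 0.0601
gripper_force: 0.0
[[ 0.933 -0.027  0.359]
 [ 0.01  -0.995 -0.101]
 [ 0.36   0.098 -0.928]] [0.0283 0.0012 0.0269] [ 21.85032449  14.2840687  -58.2188498   95.50591876 -11.71529825
 -21.34367606]
```

In the tool's units: 0.017 m is 3.4, 0.008 m is 1.6.

```bash
python3 drive.py '[[0,0.2,1.6,0,0.06],[0.4,0.2,3.4,0,0.06],[0.4,0.2,3.4,0,0.06]]'
python3 - <<'E'
from go import *
t,R=state();print((RB.T@R).round(3),cdelta([-.058,.008,.035]),ctrl.get_obs()['joint_pos'])
E
```

```text
clock: 29.28
tool_pos: [0.5686, 0.1658, 0.0604]
orientation: [173.8, -20.5, 5.0]
force: [-0.2, -0.1, 0.2]
opening: 0.0599
gripper_force: 0.0
[[ 0.937 -0.032  0.348]
 [ 0.006 -0.994 -0.105]
 [ 0.35   0.101 -0.932]] [0.0226 0.0002 0.0143] [ 21.35098485  15.94291545 -57.14128334  95.45811209 -11.63208308
 -21.14445466]
```

```bash
python3 drive.py '[[0.8,0,1,0,0.06],[2,0,2,0,0.06],[3.2,0,2.4,0,0.06],[4.3,0,2.84,0,0.06],[4.3,0,2.84,0,0.06]]'
python3 - <<'E'
from go import *
t,R=state();print((RB.T@R).round(3),cdelta([-.058,.008,.035]),ctrl.get_obs()['joint_pos'])
E
```

```text
clock: 29.9
tool_pos: [0.5938, 0.1661, 0.055]
orientation: [173.8, -20.5, 5.0]
force: [-0.3, 0.2, -0.5]
opening: 0.0598
gripper_force: 0.0
[[ 0.937 -0.032  0.348]
 [ 0.005 -0.994 -0.106]
 [ 0.35   0.101 -0.931]] [ 0.0009 -0.0003  0.0004] [ 20.35931505  18.11566505 -54.74049566  95.45009428 -11.3412393
 -20.21477503]
```

In the tool's units: 0.004 m is 0.8, 0.002 m is 0.4.

```bash
python3 drive.py '[[0.4,0,0.14,0,0.06],[0.8,0,0.28,0,0.06]]'; python3 drive.py '[[0.3,0,0.1,0,0.06],[0.6,0,0.2,0,0.06]]'
```

```text
clock: 30.15
tool_pos: [0.5973, 0.1663, 0.055]
orientation: [173.8, -20.4, 5.0]
force: [-2.0, -0.3, 0.2]
opening: 0.0599
gripper_force: 1.0
clock: 30.4
tool_pos: [0.5989, 0.1665, 0.0547]
orientation: [173.8, -20.4, 5.1]
force: [-21.2, -4.0, 13.3]
opening: 0.0602
gripper_force: 9.8
```

In the tool's units: -0.14 m is -28, -0.1 m is -20.

```bash
python3 drive.py '[[-2.4,0,-0.8,0,0.06],[-3.6,0,-4,0,0.06],[-3.6,0,-10,0,0.06],[-3.6,0,-20,0,0.03],[-3.6,0,-28,0,0.0],[-3.6,0,-28,0,0.0]]'
python3 - <<'E'
from go import *
t,R=state();print((RB.T@R).round(3),cdelta([-.125,0,.252]),w2b(t),ctrl.get_obs()['joint_pos'])
E
```

```text
clock: 31.15
tool_pos: [0.5335, 0.1781, 0.1824]
orientation: [174.1, -20.6, 5.0]
force: [1.0, 0.8, -0.6]
opening: 0.0355
gripper_force: 0.0
[[ 0.936 -0.031  0.351]
 [ 0.005 -0.995 -0.101]
 [ 0.352  0.096 -0.931]] [ 0.0249  0.0335 -0.0833] [-0.13569289  0.02730792  0.18241954] [ 46.7696808    4.50215022 -45.90858827  34.85161412 -32.8202626
  18.69323561]
```

```bash
python3 drive.py '[[0,3,-6,0,0.0],[0,6,-12,0,0.0],[2,6.7,-16.6,0,0.0],[5,6.7,-16.6,0,0.0],[5,6.7,-16.6,0,0.0],[5,6.7,-16.6,0,0.0]]'
python3 - <<'E'
from go import *
S=snap('side','side4.png');T=snap('top','top4.png')
t,R=state();print((RB.T@R).round(3),cdelta([-.104,0,.252]),cdelta([-.082,0,.253]),ctrl.get_obs()['joint_pos'])
a=S['frame'][130:250,190:350,::-1];cv2.imwrite('pics/c5.png',cv2.resize(a,None,fx=4.9,fy=4.9,interpolation=3))
E
```

```text
clock: 31.9
tool_pos: [0.5292, 0.1503, 0.2674]
orientation: [173.7, -20.4, 5.0]
force: [0.0, -0.7, -0.8]
opening: 0.0002
gripper_force: 0.0
[[ 0.937 -0.032  0.347]
 [ 0.005 -0.994 -0.107]
 [ 0.348  0.102 -0.932]] [ 0.021  -0.0027  0.0028] [ 0.042  -0.0033  0.0095] [ 46.81424926  -1.75407102 -37.5215624   25.69436451 -45.96186951
  30.39918774]
```

View pics/c5.png

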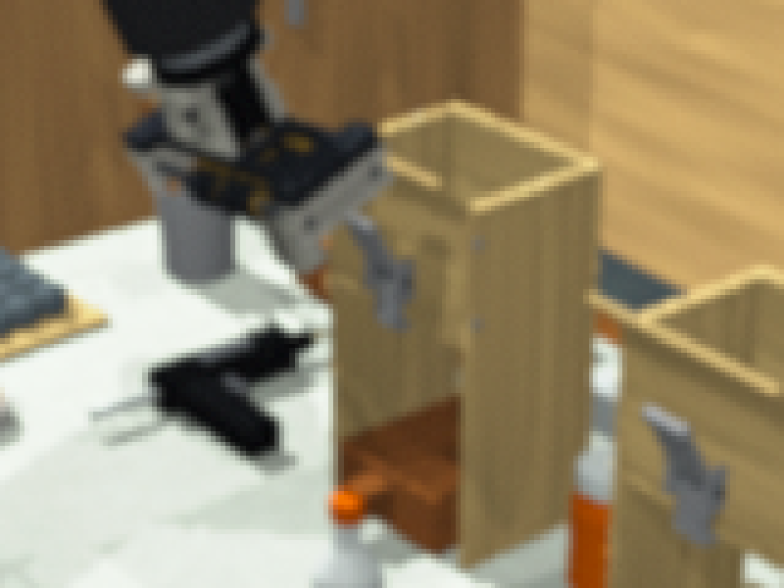

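Run:
```python
from go import *
s=load('side4');f=210/np.tan(np.radians(float(s['fovy']))/2)
t,R=state()
def pr(n,p):
    q=s['R']@p+s['t'];u=f*q[0]/q[2]+s['cx'];v=f*q[1]/q[2]+s['cy'];print(n,((u-190)*4.9).round(),((v-130)*4.9).round())
pr('corner',t+R@[.0095,0,.025]);pr('tip',t+R@[0,0,.025]);pr('tcp',t)
pr('padL',b2w([-.096,.017,.261]));pr('padR',b2w([-.096,-.017,.261]));pr('paddle',b2w([-.096,0,.261]));pr('pin',b2w([-.068,0,.213]));pr('lipR',b2w([-.09,-.075,.311]));pr('pushed',b2w([-.082,0,.253]))
```

```text
corner 316.0 255.0
tip 306.0 263.0
tcp 292.0 234.0
padL 331.0 216.0
padR 363.0 232.0
paddle 346.0 224.0
pin 378.0 277.0
lipR 427.0 187.0
pushed 362.0 229.0
```

```bash
python3 drive.py '[[1.6,0,0.2,0,0.0],[3.2,0,0.4,0,0.0],[4.4,0,0.6,0,0.0],[5.4,0,0.9,0,0.0],[6.4,0,1.2,0,0.0]]';python3 drive.py '[[0.6,0,0.2,0,0.0],[1.2,0,0.4,0,0.0],[1.8,0,0.6,0,0.0],[1.8,0,0.6,0,0.0]]'
python3 - <<'E'
from go import *
t,R=state();print(w2b(t+R@[.0095,0,.025]))
s=snap('side','side5.png');a=s['frame'][130:250,190:350,::-1];cv2.imwrite('pics/c6.png',cv2.resize(a,None,fx=4.9,fy=4.9,interpolation=3))
T=snap('top','top5.png');b=load('top4');C=cloud(T)
d=np.abs(T['frame'].astype(int)-b['frame'].astype(int)).sum(2)[125:180,185:245];print((d>60).sum())
E
```

```text
clock: 32.62
tool_pos: [0.5618, 0.1531, 0.2743]
orientation: [173.8, -20.5, 5.0]
force: [-0.8, -0.3, -0.8]
opening: 0.0007
gripper_force: 0.0
clock: 33.12
tool_pos: [0.5709, 0.1535, 0.2746]
orientation: [173.8, -20.4, 5.0]
force: [-1.6, -0.6, -0.6]
opening: 0.0004
gripper_force: 0.9
[-0.08283219 -0.00291567  0.25460113]
184
```

View pics/c6.png

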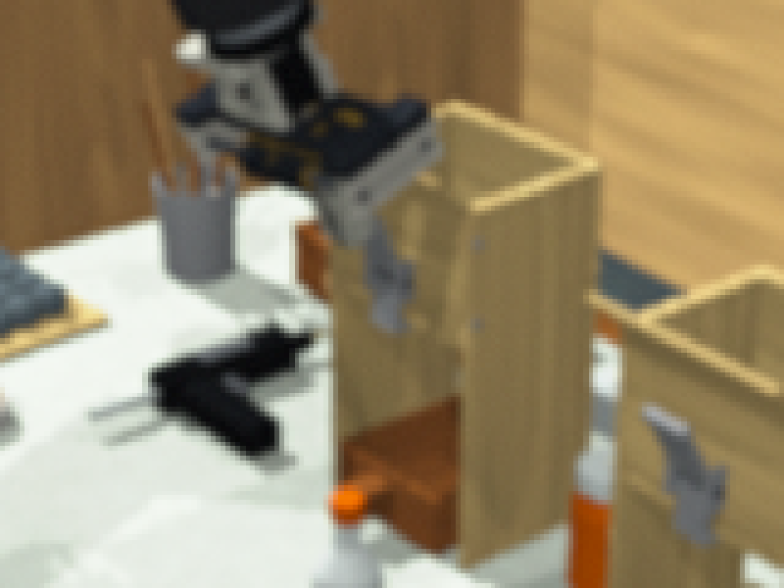

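Run:
```python
from go import *
for f in('top4','top5'):
    P=pts=cloud(load(f));B=(P-BX)@RB;m=(abs(B[...,0])<.045)&(abs(B[...,1])<.06)&(load(f)['z_map']>0)&(P[...,2]<.26);print(f,m.sum(),np.percentile(B[m][:,2],[5,25,50,75,95]).round(3))
```

```text
top4 1134 [0.004 0.182 0.186 0.208 0.216]
top5 1001 [0.179 0.183 0.186 0.209 0.215]
```

```bash
cat > chk.py <<'E'
from go import *
t,R=state();print(w2b(t+R@[.0095,0,.025]))
s=snap('top');P=cloud(s);B=(P-BX)@RB;m=(abs(B[...,0])<.045)&(abs(B[...,1])<.06)&(s['z_map']>0)&(P[...,2]<.26);print(m.sum(),np.percentile(B[m][:,2],[5,25,50,75,95]).round(3))
E
python3 drive.py '[[0.4,0,0.1,0,0.0],[0.8,0,0.2,0,0.0],[0.8,0,0.2,0,0.0]]'; python3 chk.py; python3 drive.py '[[0.4,0,0.1,0,0.0],[0.8,0,0.2,0,0.0],[0.8,0,0.2,0,0.0]]'; python3 chk.py
```

```text
clock: 33.6
tool_pos: [0.5752, 0.1539, 0.2754]
orientation: [173.8, -20.5, 5.0]
force: [-1.8, -0.5, 0.2]
opening: 0.0004
gripper_force: 1.0
[-0.07848816 -0.00278229  0.25538886]
978 [0.179 0.183 0.187 0.209 0.215]
clock: 34.02
tool_pos: [0.5793, 0.1541, 0.2757]
orientation: [173.8, -20.5, 5.0]
force: [-3.3, -0.6, -0.1]
opening: 0.0001
gripper_force: 1.4
[-0.0744402  -0.00289932  0.25573662]
819 [0.008 0.096 0.122 0.153 0.169]
```

In the tool's units: -0.06 m is -12, -0.05 m is -10.

```bash
python3 drive.py '[[0,0,0,0,0],[0,0,0,0,0],[-3,0,0,0,0.0],[-6,0,0,0,0.0],[-10,0,0,0,0.0],[-12,0,0,0,0.0]]'
python3 - <<'E'
from go import *
T=snap('top','top6.png');S=snap('side','side6.png')
a=T['frame'][115:200,175:255,::-1];b=S['frame'][160:260,225:325,::-1]
cv2.imwrite('pics/c7.png',np.hstack([cv2.resize(a,(400,425),interpolation=3),cv2.resize(b,(400,425),interpolation=3)]))
t,R=state();print((RB.T@R).round(3),cdelta([-.075,.008,.035]),w2b(t),ctrl.get_obs()['joint_pos'])
E
```

```text
clock: 34.83
tool_pos: [0.5219, 0.149, 0.2545]
orientation: [173.8, -20.5, 5.1]
force: [0.7, 0.0, 0.0]
opening: 0.0001
gripper_force: 0.0
[[ 0.937 -0.031  0.349]
 [ 0.006 -0.994 -0.105]
 [ 0.35   0.1   -0.931]] [-0.0167 -0.033   0.2047] [-0.14933303 -0.0006528   0.25478563] [ 47.18106436  -1.94414325 -39.80882086  26.73091036 -44.04545581
  28.70942773]
```

View pics/c7.png

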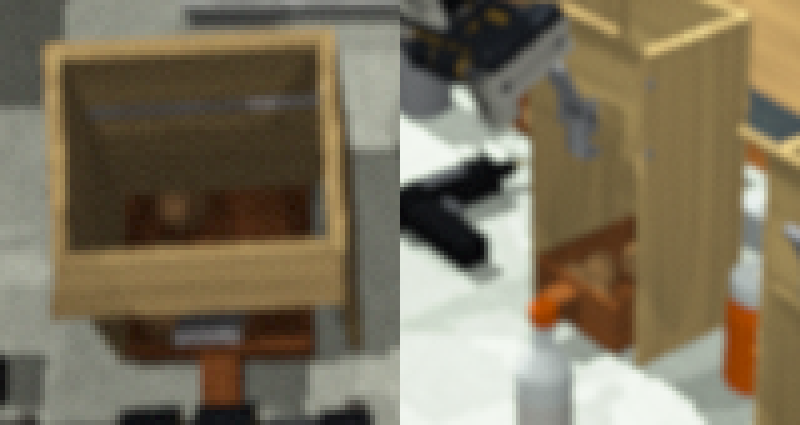

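```bash
python3 - <<'E'
from go import *
T=load('top6');C=cloud(T);
for v in(188,192):
  for u in(215,217,219,221,223,226): print(v,u,w2b(C[v,u]).round(4))
g=b2w([-.0775,.008,.034]);print(delta(g),delta(b2w([-.085,.008,.075])))
E
python3 drive.py '[[-2,-2,6,0,0.06],[-4,-4,12,0,0.06],[-4,-5.6,18,0,0.06],[-4,-5.6,20,0,0.06],[-4,-5.6,20,0,0.06]]'
python3 - <<'E'
from go import *
t,R=state();print((RB.T@R).round(3),delta(b2w([-.0775,.008,.034])),delta(b2w([-.087,.008,.080])),ctrl.get_obs()['joint_pos'])
E
```

```text
188 215 [-0.0641  0.0193  0.0439]
188 217 [-0.0643  0.0133  0.0429]
188 219 [-0.0649  0.007   0.044 ]
188 221 [-0.0651  0.0009  0.0434]
188 223 [-0.0644 -0.0047  0.0369]
188 226 [-0.058  -0.0114 -0.0032]
192 215 [-0.0766  0.0199  0.0443]
192 217 [-0.0772  0.0137  0.0456]
192 219 [-0.0782  0.0072  0.0497]
192 221 [-0.0772  0.0017  0.0415]
192 223 [-0.0772 -0.0042  0.0388]
192 226 [-0.0721 -0.0113  0.0044]
[-0.0099 -0.033   0.2238] [-0.0026 -0.0286  0.183 ]
clock: 35.55
tool_pos: [0.539, 0.1672, 0.1516]
orientation: [173.8, -20.4, 5.0]
force: [-0.1, -0.8, 0.2]
opening: 0.0451
gripper_force: 0.0
[[ 0.937 -0.033  0.348]
 [ 0.005 -0.994 -0.107]
 [ 0.349  0.102 -0.932]] [ 0.0092 -0.0058  0.1231] [ 0.0163 -0.0008  0.0769] [ 43.71694723   6.82408498 -49.39061571  40.80599537 -27.48951771
  14.6239188 ]
```

```bash
python3 drive.py '[[1,0,0,0,0.06],[2.4,-0.2,4,0,0.06],[3.2,-0.2,10,0,0.06],[3.2,-0.2,15.4,0,0.06],[2.4,-0.6,20,0,0.06],[1.84,-1.16,24.6,0,0.06],[1.84,-1.16,24.6,0,0.06]]'
python3 - <<'E'
from go import *
t,R=state();print((RB.T@R).round(3),delta(b2w([-.0775,.008,.034])),ctrl.get_obs()['joint_pos'])
E
```

```text
clock: 36.42
tool_pos: [0.5941, 0.1653, 0.0467]
orientation: [173.6, -19.8, 4.8]
force: [0.2, -0.3, 0.3]
opening: 0.0598
gripper_force: 0.0
[[ 0.941 -0.037  0.337]
 [ 0.001 -0.994 -0.111]
 [ 0.339  0.105 -0.935]] [-0.0053  0.0002  0.0057] [ 20.40222754  19.03690134 -54.55357968  95.34288069 -11.49806301
 -20.42735846]
```

In the tool's units: -0.003 m is -0.6, 0.003 m is 0.6.

```bash
python3 drive.py '[[-0.6,0,0.6,0,0.02],[-0.6,0,0.6,0,0.02],[-0.6,0,0.6,0,0.02],[-0.6,0,0.6,0,0.02],[-0.6,0,0.6,0,0.02],[-0.6,0,0.6,0,0.02]]'
python3 - <<'E'
from go import *
t,R=state();print((RB.T@R).round(3),R.T@RB@[-.065,0,0.0],w2b(t),ctrl.get_obs()['joint_pos'])
E
```

```text
clock: 37.17
tool_pos: [0.5912, 0.1674, 0.0452]
orientation: [173.6, -19.7, 4.9]
force: [-4.4, -0.3, 6.1]
opening: 0.0271
gripper_force: 30.0
[[ 0.942 -0.033  0.335]
 [ 0.004 -0.994 -0.11 ]
 [ 0.337  0.105 -0.936]] [-0.06120764  0.00216515 -0.02177009] [-0.07904181  0.01192511  0.04519008] [ 20.62892347  19.06482394 -54.72059513  95.45671738 -11.46722769
 -20.61820661]
```

In the tool's units: -0.025 m is -5, -0.015 m is -3.

```bash
python3 drive.py '[[-1.2,0,-0.4,0,0.02],[-3,0.1,-1.1,0,0.02],[-5,0.2,-1.8,0,0.02]]'
python3 - <<'E'
from go import *
t,R=state();print((RB.T@R).round(3),R.T@RB@[-.045,0,0.0],w2b(t),ctrl.get_obs()['joint_pos'])
E
```

```text
clock: 37.55
tool_pos: [0.564, 0.1655, 0.047]
orientation: [173.5, -19.3, 4.9]
force: [0.0, -1.0, -2.2]
opening: 0.0268
gripper_force: 30.0
[[ 0.944 -0.034  0.328]
 [ 0.003 -0.994 -0.113]
 [ 0.33   0.108 -0.938]] [-0.04248047  0.00153039 -0.01476712] [-0.10635017  0.01229997  0.04703211] [ 21.57878268  17.18669051 -57.2543754   95.45784165 -11.77677747
 -21.63234271]
```

```bash
python3 drive.py '[[-1.6,0.06,-0.4,0,0.02],[-3.6,0.12,-0.9,0,0.02],[-5.6,0.2,-1.6,0,0.02],[-7.6,0.28,-2.4,0,0.02],[-8.6,0.3,-2.7,0,0.02]]'
python3 - <<'E'
from go import *
t,R=state();print((RB.T@R).round(3),R.T@RB@[-.03,0,0.0],w2b(t),ctrl.get_obs()['joint_pos'])
E
```

```text
clock: 38.17
tool_pos: [0.5517, 0.1674, 0.0449]
orientation: [173.1, -19.1, 4.5]
force: [-12.1, -20.5, 29.1]
opening: 0.0276
gripper_force: 30.1
[[ 0.945 -0.044  0.325]
 [-0.004 -0.993 -0.122]
 [ 0.327  0.114 -0.938]] [-0.02834537  0.00130662 -0.0097382 ] [-0.11844434  0.01513589  0.0449096 ] [ 22.73752451  16.79643348 -58.26385538  95.25540394 -12.55813279
 -23.04589624]
```

In the tool's units: -0.055 m is -11, -0.045 m is -9.

```bash
python3 drive.py '[[0,0,-0.8,0,0.05],[0,0,-0.8,0,0.05],[-2,0,-2,0,0.05],[-6,0.6,-4,0,0.05],[-9,1,-4.4,0,0.05],[-11,1,-4.4,0,0.05],[-11,1,-4.4,0,0.05]]'
python3 - <<'E'
from go import *
t,R=state();print((RB.T@R).round(3),w2b(t),ctrl.get_obs()['joint_pos'])
S=snap('side','side7.png')
a=S['frame'][150:270,180:340,::-1];cv2.imwrite('pics/c8.png',cv2.resize(a,None,fx=4.9,fy=4.9,interpolation=3))
E
```

```text
clock: 39.05
tool_pos: [0.5054, 0.175, 0.0649]
orientation: [173.1, -16.8, 4.7]
force: [0.0, 0.1, 0.7]
opening: 0.0501
gripper_force: 0.0
[[ 0.957 -0.035  0.287]
 [-0.    -0.993 -0.12 ]
 [ 0.289  0.115 -0.95 ]] [-0.16401956  0.0264873   0.06492145] [ 39.66368628  12.90515235 -58.2239325   60.31944931 -17.6318323
  -3.79265112]
```

View pics/c8.png

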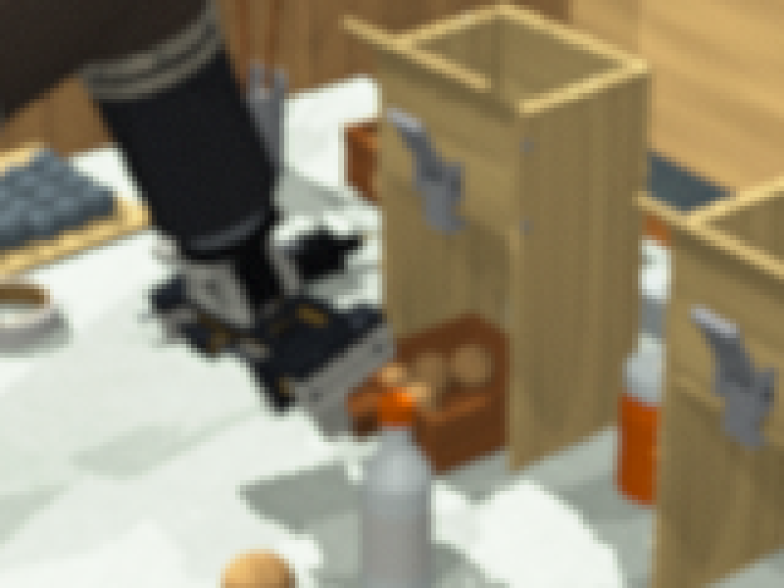

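Run:
```python
from go import *
print(delta(b2w([-.145,.010,.045])),delta(b2w([-.119,.010,.036])))
```

```text
[0.0123 0.0131 0.0202] [0.0346 0.0112 0.0363]
```

```bash
python3 drive.py '[[1.6,2.6,1.6,0,0.05],[2.46,2.6,4,0,0.05],[4.8,2.4,5.6,0,0.04],[6.92,2.24,7.26,0,0.035],[6.92,2.24,7.26,0,0.02],[6.92,2.24,7.26,0,0.02],[6.92,2.24,7.26,0,0.02],[6.92,2.24,7.26,0,0.02]]'
python3 - <<'E'
from go import *
t,R=state();print((RB.T@R).round(3),w2b(t+.006*R[:,2]),R.T@RB@[-.045,0,0.003],ctrl.get_obs()['joint_pos'])
E
```

```text
clock: 40.1
tool_pos: [0.5494, 0.1619, 0.0417]
orientation: [173.1, -16.8, 4.6]
force: [0.6, 0.8, -2.2]
opening: 0.0275
gripper_force: 30.0
[[ 0.957 -0.037  0.287]
 [-0.002 -0.993 -0.121]
 [ 0.289  0.115 -0.95 ]] [-0.11952566  0.00917627  0.03604572] [-0.04221391  0.00199515 -0.01574818] [ 28.94755131  17.33198918 -56.97838461  76.84722115 -13.54966957
 -10.40245698]
```

Gripped. Now drawing it back.

In the tool's units: -0.042 m is -8.4, -0.038 m is -7.6.

```bash
python3 drive.py '[[-1.6,0.06,-0.6,0,0.02],[-3.6,0.16,-1.3,0,0.02],[-5.6,0.26,-2,0,0.02],[-7.6,0.36,-2.7,0,0.02],[-8.4,0.4,-3.1,0,0.02]]'
python3 - <<'E'
from go import *
t,R=state();print((RB.T@R).round(3),w2b(t+.006*R[:,2]),R.T@RB@[-.045,0,0.003],ctrl.get_obs()['joint_pos'])
E
```

```text
clock: 40.72
tool_pos: [0.5113, 0.1626, 0.0534]
orientation: [172.9, -15.8, 4.5]
force: [0.9, 0.7, -3.6]
opening: 0.0261
gripper_force: 30.0
[[ 0.962 -0.037  0.27 ]
 [-0.004 -0.992 -0.124]
 [ 0.273  0.119 -0.955]] [-0.15746117  0.01289462  0.04765701] [-0.04247693  0.0020359  -0.01501884] [ 36.97590184  14.26669198 -58.27453054  62.11614182 -16.37793572
  -3.37865593]
```

Careful with the scale: shifts go in units of 5 mm and turns go in units of 4 degrees. That gives: -0.24 m is -48, -0.22 m is -44.

```bash
python3 drive.py '[[0,0,0,0,0.045],[0,0,0,0,0.045],[0,0,0,0,0.045],[0,0,-10,0,0.06],[2,0,-22,0,0.06],[6,4,-34,0,0.06],[8,12,-44,0,0.06],[8,24,-48,0,0.06]]'
python3 - <<'E'
from go import *
t,R=state();print(delta(np.array([.42,-.19,.24]),0),delta(np.array([.27,-.12,.24]),0),ctrl.get_obs()['joint_pos'])
E
```

```text
clock: 41.72
tool_pos: [0.4901, 0.0858, 0.3011]
orientation: [173.0, -16.0, 4.6]
force: [1.2, -0.7, 0.1]
opening: 0.0599
gripper_force: 0.0
[-0.1052  0.2633  0.0658] [-0.2435  0.1869  0.0165] [ 43.57296403  -7.07932105 -34.37805014  18.74297494 -56.03118824
  40.38617216]
```

In the tool's units: -0.25 m is -50, 0.25 m is 50.

```bash
python3 drive.py '[[-4,11,3,0,0.06],[-9,22,6,0,0.06],[-13,33,8,0,0.06],[-17,44,11,0,0.06],[-24,50,12,0,0.06],[-34,46,9,0,0.06],[-44,40,6,0,0.06],[-50,37.4,3.2,0,0.06]]'
python3 - <<'E'
from go import *
t,R=state();print((RB.T@R).round(3),delta(np.array([.27,-.12,.24]),0),ctrl.get_obs()['joint_pos'])
E
```

```text
clock: 42.72
tool_pos: [0.2796, -0.1233, 0.2389]
orientation: [173.0, -15.4, 4.3]
force: [-0.4, 2.3, 1.3]
opening: 0.0601
gripper_force: 0.0
[[ 0.964 -0.039  0.263]
 [-0.006 -0.992 -0.123]
 [ 0.266  0.117 -0.957]] [-0.0087 -0.0035 -0.004 ] [ 39.49820902 -38.07011945 -56.52179817  16.28614382 -63.8154068
  47.64123562]
```

In the tool's units: -0.1 m is -20, 0.1 m is 20.

```bash
python3 drive.py '[[0,0,10,0,0.06],[-4,0,20,0,0.06],[-8,-2,30,0,0.06],[-12,-2,32,0,0.06],[-16,-2,32,0,0.06],[-20,-2,32,0,0.06]]'
python3 - <<'E'
from go import *
t,R=state();print((RB.T@R).round(3),ctrl.get_obs()['joint_pos'])
E
```

```text
clock: 43.48
tool_pos: [0.28, -0.198, 0.1199]
orientation: [177.8, -13.9, 4.5]
force: [0.0, 0.1, -0.1]
opening: 0.0601
gripper_force: 0.0
[[ 0.971 -0.013  0.239]
 [-0.004 -0.999 -0.039]
 [ 0.24   0.037 -0.97 ]] [  0.09737864 -13.42794552 -58.2257657    2.14432922 -31.23418516
  92.40880693]
```

```bash
python3 drive.py '[[-2,-12,0,0,0.06],[-6,-24,0,0,0.06],[-14,-32,0,0,0.06],[-20,-32,4,0,0.06],[-26,-32,6,0,0.06],[-26,-32,6,0,0.06]]'
python3 - <<'E'
from go import *
t,R=state();print((RB.T@R).round(3),ctrl.get_obs()['joint_pos'])
E
```

```text
clock: 44.22
tool_pos: [0.2359, -0.1305, 0.1608]
orientation: [-178.5, -11.7, 4.5]
force: [0.5, -0.5, 0.0]
opening: 0.0602
gripper_force: 0.0
[[ 0.979  0.002  0.202]
 [-0.003 -1.     0.026]
 [ 0.202 -0.026 -0.979]] [ 19.11427308 -30.33040416 -58.25995827   1.85574197 -50.40424682
  74.5262104 ]
```

In the tool's units: -0.22 m is -44, -0.16 m is -32.

```bash
python3 drive.py '[[4,-11,2,0,0.06],[8,-22,4,0,0.06],[12,-32,8,0,0.06],[16,-44,12,0,0.06],[18,-44,15.4,0,0.06],[18,-44,15.4,0,0.06]]'
python3 - <<'E'
from go import *
t,R=state();print((RB.T@R).round(3),delta(b2w([-.18,.010,.11])),delta(b2w([-.159,.010,.034])),ctrl.get_obs()['joint_pos'])
T=snap('top','top8.png');C=cloud(T);B=(C-BX)@RB
m=(C[...,2]>.033)&(C[...,2]<.056)&(B[...,0]<-.13)&(B[...,0]>-.2)&(abs(B[...,1])<.05)&(T['z_map']>0);print(m.sum(),B[m].min(0),B[m].max(0),B[m].mean(0))
E
```

```text
clock: 44.98
tool_pos: [0.3389, 0.1023, 0.1257]
orientation: [-178.5, -9.4, 4.7]
force: [-0.8, -0.4, 0.6]
opening: 0.06
gripper_force: 0.0
[[ 0.986  0.004  0.164]
 [-0.    -1.     0.027]
 [ 0.164 -0.026 -0.986]] [ 0.1512 -0.0413  0.0361] [ 0.1595 -0.0392  0.1145] [ 56.94609136 -10.89726933 -58.19570083  11.05718006 -36.19501314
  29.29211061]
179 [-0.17261059 -0.04787511  0.03309401] [-0.130564    0.04980909  0.05509414] [-0.14633594  0.00371621  0.04369657]
```

```bash
python3 drive.py '[[10,-2.8,2,0,0.06],[20,-5.6,4,0,0.06],[28,-8,6,0,0.06],[30.2,-8.2,10,0,0.06],[31,-8,16,0,0.06],[31.7,-7.8,22.4,0,0.06],[31.7,-7.8,22.6,0,0.045],[31.7,-7.8,22.6,0,0.02]]'
python3 drive.py '[[0,0,0,0,0.02],[0,0,0,0,0.02],[0,0,0,0,0.02],[0,0,0,0,0.02]]'
python3 - <<'E'
from go import *
t,R=state();print((RB.T@R).round(3),w2b(t+.006*R[:,2]),R.T@RB@[-.11,0,.025],ctrl.get_obs()['joint_pos'])
E
```

```text
clock: 46.02
tool_pos: [0.5099, 0.1578, 0.0459]
orientation: [-178.1, -9.7, 4.5]
force: [-1.3, -0.4, 1.0]
opening: 0.0452
gripper_force: 0.0
clock: 46.52
tool_pos: [0.5102, 0.1591, 0.0461]
orientation: [-178.1, -9.8, 4.6]
force: [-2.5, -2.0, 9.6]
opening: 0.0262
gripper_force: 29.5
[[ 0.985  0.003  0.17 ]
 [-0.002 -0.999  0.033]
 [ 0.17  -0.033 -0.985]] [-0.15948361  0.01045821  0.04023427] [-0.1041396  -0.00117709 -0.04334234] [ 40.91234599  16.33714852 -43.73451521  11.76448634 -21.29543831
  43.16764477]
```

In the tool's units: -0.104 m is -20.8, -0.0433 m is -8.66.

```bash
python3 drive.py '[[-1.6,0,-0.28,0,0.02],[-4.4,0,-0.8,0,0.02],[-7.6,-0.08,-1.32,0,0.02],[-10.8,-0.12,-2,0,0.02],[-14,-0.16,-3.4,0,0.02],[-17.2,-0.2,-5.4,0,0.02],[-19.6,-0.22,-7.4,0,0.02],[-20.8,-0.24,-8.66,0,0.02]]'
python3 - <<'E'
from go import *
t,R=state();print((RB.T@R).round(3),w2b(t+.006*R[:,2]),ctrl.get_obs()['joint_pos'])
S=snap('side','side9.png');T=snap('top','top9.png')
a=S['frame'][150:300,150:350,::-1];cv2.imwrite('pics/c9.png',cv2.resize(a,None,fx=4,fy=4,interpolation=3))
E
```

```text
clock: 47.52
tool_pos: [0.3982, 0.1481, 0.0694]
orientation: [-178.2, -9.6, 4.6]
force: [0.2, 0.8, -4.7]
opening: 0.026
gripper_force: 30.0
[[ 0.986  0.003  0.166]
 [-0.002 -1.     0.03 ]
 [ 0.166 -0.03  -0.986]] [-0.27205993  0.00872142  0.0634848 ] [ 51.61564349   4.4329183  -56.82258751  15.87121086 -21.65688587
  28.68358325]
```

View pics/c9.png

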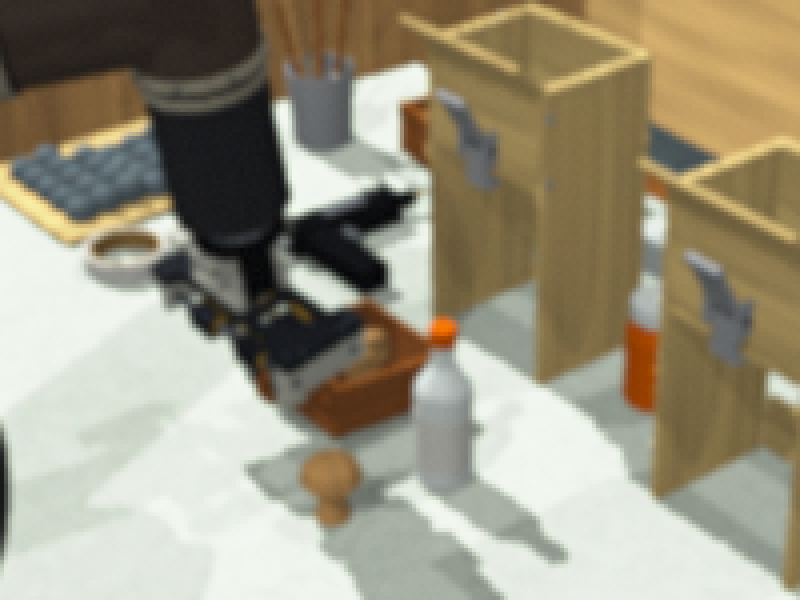

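```bash
python3 drive.py '[[0.2,0,-1.6,0,0.02],[0.8,-0.2,-5,0,0.02],[1.7,-0.3,-10,0,0.02],[2.6,-0.48,-15.4,0,0.02],[3.5,-0.6,-20.8,0,0.02],[4.2,-0.8,-25.6,0,0.02],[4.8,-0.9,-28.6,0,0.02],[5,-0.9,-29.6,0,0.02]]'
python3 - <<'E'
from fit import *
from go import state,w2b
T=snap('top','top10.png');S=snap('side','side10.png')
t,R=state();print(t,ctrl.get_obs()['orientation'],ctrl.get_obs()['joint_pos'])
C=cloud(S);f=S['frame'].astype(int);m=(S['z_map']>0)&(np.hypot(C[...,0]-.48,C[...,1]-.155)<.09)&(C[...,2]>.14)&(f[...,0]-f[...,2]>40)
print(m.sum(),np.percentile(C[m],[2,50,98],axis=0).round(3))
C=cloud(T);f=T['frame'].astype(int);m=(T['z_map']>0)&(np.hypot(C[...,0]-.48,C[...,1]-.155)<.09)&(C[...,2]>.14)&(f[...,0]-f[...,2]>25)
print(m.sum(),np.percentile(C[m],[2,50,98],axis=0).round(3))
a=S['frame'][120:270,150:350,::-1];cv2.imwrite('pics/c10.png',cv2.resize(a,None,fx=4,fy=4,interpolation=3))
E
```

```text
clock: 48.62
tool_pos: [0.4002, 0.1497, 0.2209]
orientation: [-178.1, -9.7, 4.5]
force: [0.0, 0.3, -4.6]
opening: 0.0258
gripper_force: 30.0
[0.399986   0.14938834 0.22012988] [-178.12019523   -9.68274913    4.51683737] [ 52.5034959   -8.82552279 -41.03220055   7.70709295 -50.13947875
  37.62419744]
708 [[0.409 0.097 0.15 ]
 [0.48  0.108 0.181]
 [0.537 0.205 0.216]]
1608 [[0.433 0.101 0.145]
 [0.487 0.159 0.169]
 [0.54  0.212 0.213]]
```

In the tool's units: 0.06 m is 12, -0.043 m is -8.6.

```bash
python3 drive.py '[[0.4,0.6,-2.4,0,0.02],[0.6,2.4,-5.6,0,0.02],[0.4,6,-8,0,0.02],[-0.6,12,-8.6,0,0.02],[-2,19.2,-9.2,0,0.02],[-3.4,27.2,-9.6,0,0.02],[-4.8,35.2,-10,0,0.02],[-6.2,43.2,-10.5,0,0.02]]' | grep -E 'clock|pos|ori|open'
python3 drive.py '[[-1.4,8,-0.4,0,0.02],[-2.8,16,-0.9,0,0.02],[-4.2,24,-1.4,0,0.02],[-5.6,32,-1.8,0,0.02],[-6.9,40,-2.3,0,0.02],[-8.2,47,-2.8,0,0.02],[-8.9,51.2,-3,0,0.02],[-9.2,52.9,-3.14,0,0.02]]'
python3 - <<'E'
from go import *
t,R=state();print(ctrl.get_obs()['joint_pos'],'tocentre',np.array([.352,-.339])-t[:2])
T=snap('top','top11.png');S=snap('side','side11.png')
for s,k in((T,25),(S,40)):
    C=cloud(s);f=s['frame'].astype(int);m=(s['z_map']>0)&(np.hypot(C[...,0]-.436,C[...,1]+.33)<.1)&(C[...,2]>.12)&(f[...,0]-f[...,2]>k)
    print(m.sum(),np.percentile(C[m],[1,50,99],axis=0).round(3), cv2.minAreaRect((C[m][:,:2]*1000).astype('f4')))
E
```

```text
clock: 49.72
tool_pos: [0.3785, -0.0719, 0.26]
orientation: [-178.2, -9.7, 4.6]
opening: 0.026
clock: 50.72
tool_pos: [0.3532, -0.3394, 0.2585]
orientation: [-178.1, -9.6, 4.5]
force: [0.1, 0.3, -5.3]
opening: 0.0258
gripper_force: 30.0
[-2.59875905e+01 -3.58730320e-02 -2.16809743e+01 -7.40724222e+00
 -6.12231374e+01  1.23777801e+02] tocentre [-0.00119754  0.00038435]
554 [[ 0.425 -0.388  0.173]
 [ 0.471 -0.358  0.204]
 [ 0.492 -0.283  0.235]] ((450.0141906738281, -309.87652587890625), (84.93678283691406, 160.28126525878906), 11.506368637084961)
960 [[ 0.339 -0.391  0.173]
 [ 0.412 -0.382  0.213]
 [ 0.491 -0.29   0.332]] ((411.47784423828125, -350.21038818359375), (120.04828643798828, 166.506103515625), 55.00400161743164)
```

In the tool's units: 0.0014 m is 0.28, 0.148 m is 29.6.

```bash
python3 drive.py '[[-0.2,-0.2,2,0,0.02],[-1,-0.3,7,0,0.02],[-2,-0.2,13.2,0,0.02],[-3.1,0,19.6,0,0.02],[-4,0.2,24.8,0,0.02],[-4.5,0.28,28,0,0.02],[-4.8,0.32,29.6,0,0.02],[-4.8,0.32,29.6,0,0.02]]'
python3 - <<'E'
from go import *
T=snap('top','top12.png');S=snap('side','side12.png')
for s,k in((T,25),(S,40)):
    C=cloud(s);f=s['frame'].astype(int);m=(s['z_map']>0)&(np.hypot(C[...,0]-.436,C[...,1]+.33)<.1)&(C[...,2]>.02)&(f[...,0]-f[...,2]>k)
    for a in np.arange(.36,.5,.02):
        q=m&(abs(C[...,0]-a)<.01)
        if q.sum()>5: print(a.round(2),q.sum(),np.percentile(C[q],[2,98],axis=0).round(3)[:,1:].tolist())
E
```

```text
clock: 51.82
tool_pos: [0.3548, -0.3343, 0.1088]
orientation: [-178.1, -9.7, 4.6]
force: [-0.2, -0.3, -3.5]
opening: 0.0259
gripper_force: 30.0
0.42 16 [[-0.387, 0.075], [-0.281, 0.369]]
0.44 57 [[-0.384, 0.023], [-0.351, 0.079]]
0.46 110 [[-0.381, 0.022], [-0.32, 0.069]]
0.48 177 [[-0.378, 0.023], [-0.298, 0.063]]
0.5 25 [[-0.377, 0.049], [-0.319, 0.062]]
0.36 107 [[-0.385, 0.056], [-0.277, 0.184]]
0.38 94 [[-0.386, 0.052], [-0.353, 0.095]]
0.4 88 [[-0.386, 0.044], [-0.265, 0.498]]
0.42 81 [[-0.384, 0.035], [-0.378, 0.09]]
0.44 81 [[-0.382, 0.028], [-0.349, 0.082]]
0.46 98 [[-0.38, 0.021], [-0.346, 0.071]]
0.48 117 [[-0.378, 0.024], [-0.333, 0.062]]
0.5 13 [[-0.374, 0.042], [-0.337, 0.059]]
```

In the tool's units: -0.0067 m is -1.34, 0.005 m is 1.

```bash
python3 drive.py '[[-0.6,0.4,0.4,0,0.02],[-1.1,0.72,1,0,0.02],[-1.2,0.8,1.6,0,0.02],[-1.34,0.8,2.4,0,0.02],[-1.48,0.84,3.2,0,0.02],[-1.6,0.86,4,0,0.02],[-1.74,0.9,4.8,0,0.02],[-1.88,0.92,5.6,0,0.02]]'
python3 drive.py '[[-0.14,0,0.8,0,0.02],[-0.28,0,1.6,0,0.02],[-0.4,0.04,2.4,0,0.02],[-0.54,0.06,3.2,0,0.02],[-0.68,0.08,4,0,0.02],[-0.8,0.1,4.8,0,0.02]]'
```

```text
clock: 52.92
tool_pos: [0.3506, -0.339, 0.0795]
orientation: [-178.1, -9.7, 4.5]
force: [-2.7, -0.1, 2.6]
opening: 0.0257
gripper_force: 30.0
clock: 53.68
tool_pos: [0.3507, -0.3386, 0.0551]
orientation: [-178.1, -9.7, 4.6]
force: [-2.9, 0.2, 0.1]
opening: 0.026
gripper_force: 30.0
```

In the tool's units: 0.0055 m is 1.1, 0.004 m is 0.8.

```bash
python3 drive.py '[[-0.08,0,0.4,0,0.02],[-0.14,0,0.8,0,0.02],[-0.18,0,1.1,0,0.02]]'
python3 - <<'E'
from go import *
T=snap('top','top13.png');S=snap('side','side13.png')
for s,k in((T,25),(S,40)):
    C=cloud(s);f=s['frame'].astype(int);m=(s['z_map']>0)&(np.hypot(C[...,0]-.436,C[...,1]+.33)<.1)&(C[...,2]>.02)&(C[...,2]<.2)&(f[...,0]-f[...,2]>k)
    for a in np.arange(.36,.52,.02):
        q=m&(abs(C[...,0]-a)<.01)
        if q.sum()>5: print(a.round(2),q.sum(),np.percentile(C[q],[2,98],axis=0).round(3)[:,1:].tolist())
E
```

```text
clock: 54.05
tool_pos: [0.3504, -0.338, 0.0502]
orientation: [-178.1, -9.7, 4.6]
force: [-5.4, 7.9, 14.6]
opening: 0.0258
gripper_force: 30.3
0.42 22 [[-0.391, 0.031], [-0.382, 0.056]]
0.44 30 [[-0.387, 0.023], [-0.352, 0.056]]
0.46 98 [[-0.385, 0.023], [-0.326, 0.053]]
0.48 154 [[-0.383, 0.023], [-0.298, 0.056]]
0.5 24 [[-0.382, 0.044], [-0.323, 0.058]]
0.36 26 [[-0.386, 0.112], [-0.362, 0.126]]
0.38 20 [[-0.407, 0.022], [-0.354, 0.137]]
0.4 15 [[-0.389, 0.021], [-0.386, 0.032]]
0.42 29 [[-0.387, 0.021], [-0.384, 0.052]]
0.44 109 [[-0.386, 0.023], [-0.272, 0.055]]
0.46 204 [[-0.383, 0.025], [-0.271, 0.054]]
0.48 354 [[-0.381, 0.022], [-0.271, 0.055]]
0.5 40 [[-0.381, 0.023], [-0.31, 0.053]]
```

In the tool's units: -0.16 m is -32, -0.1 m is -20.

```bash
python3 drive.py '[[0,0,-0.2,0,0.05],[0,0,-0.2,0,0.05],[0,0,-0.2,0,0.05],[0,0,-0.2,0,0.05],[0,0,-4,0,0.05],[0,0,-10,0,0.05],[0,0,-20,0,0.05],[0,0,-32,0,0.05]]'
python3 drive.py '[[-4,-10,-6,0,0.05],[-6,-22,-12,0,0.05],[-6,-34,-16,0,0.05],[-6,-46,-16,0,0.05]]' | grep -E 'clock|pos'
python3 - <<'E'
from fit import *
T=snap('top','top14.png');S=snap('side','side14.png')
x0=(.434,-.331,.08)
for ss in([T],[S]):
    P=np.concatenate([pts(s,(.015,.056),x0[:2],.1) for s in ss]);P[:,2]-=.003
    c,s_=np.cos(x0[2]),np.sin(x0[2]);d=P[:,:2]-x0[:2];lx=c*d[:,0]+s_*d[:,1];ly=-s_*d[:,0]+c*d[:,1]
    P=P[(abs(lx)>.048)|(abs(ly)>.045)]
    x,e,n=fit(P,TRAY,x0,.0015);print(x[:2],np.degrees(x[2]),e,n)
    C=cloud(ss[0])
g=cv2.resize(T['frame'][200:300,330:430],None,fx=4,fy=4)
d=T['frame'][215:285,345:412].astype(int)
C=cloud(T);m=(T['z_map']>0)
h=np.where(m,C[...,2],0)*1000
for v in range(222,266,2): print(' '.join('%3d'%h[v,u] for u in range(352,402,2)))
# other objects
a,b=load('top0'),T;dd=np.abs(a['z_map']-b['z_map']);
A,Bc=cloud(a),cloud(b)
for n,c,r,zr in(('bottle',(.476,.018),.04,(.02,.2)),('toad',(.379,.027),.04,(.02,.1)),('pot',(.64,-.42),.08,(.07,.1)),('jar',(.684,.006),.05,(.05,.12)),('gun',(.6,.377),.13,(.015,.05)),('disc',(.66,-.177),.12,(.1,.3)),('ball',(.671,.163),.12,(.27,.32))):
    print(n,pts(a,zr,c,r).mean(0).round(4),pts(b,zr,c,r).mean(0).round(4))
E
```

```text
clock: 55.15
tool_pos: [0.3234, -0.3455, 0.2083]
orientation: [-178.1, -9.6, 4.5]
force: [1.4, -0.7, 0.1]
opening: 0.0501
gripper_force: 0.0
clock: 55.65
tool_pos: [0.2656, -0.1482, 0.289]
[ 0.43133967 -0.33124611] 4.893431254414764 0.0009276535855513683 628
[ 0.43237939 -0.33248602] 4.529411717591423 0.001189082535901274 1484
  4   1   4   5   2   6   6  -3   3   0   2   2   4  -2   6  -2   1   7  -1  -3  -4   4   2   4   2
  2   3   6   1   4   8   2  -6  -3   8   1   0   0   3   6  -2  -1  -1  -2  -1   0   1   4   0  -3
  6   6   0   8   2   6   2   5  -4  12   6   0   7   0   1  -2   5   8   8   7   3   8   0   1   4
  7   9   1   1   0   1   0   7   5   6   1  -1   5  50  53  46  44  45  46  49  54  46  50   6   3
 -3   0   5   1  46  48  48  48  52  45  57  46  50  49  40  36  32  22  31  25   4  24  52   3   0
  1   1  -3   6  44  47  12   9   9   4  31  39  30   9  -1   8  14  30  34   0  32  31  50  48   4
  7   8   4   7  41  51  12   7  10  29  37  37  38  40   9   6  27  34  38  42  34  30  44  54   4
  1   0  -5   5  33  47   1   5   6  30  32  40  40  30  11  12  27  34
[... 1096 characters left out ...]
   3   5   9   9   7  21  43  51
  4   5   4   0  -4  31  51  10   9   0   8   8   9  15   7  19   3   7   8   4  15   8  10  43  44
 -6  -3   3   2   1  27  46   7  10   7   6   7   9   6   9   8   6   5   7   2  11   7  21  37  46
  5   0   0   5   3  29  42  13   8  15   9   9   5  10  12   6  10   6   1  10   4   6  10  39  43
bottle [0.4761 0.0189 0.1028] [0.4762 0.019  0.1033]
toad [0.3792 0.0288 0.052 ] [0.3792 0.0288 0.0518]
pot [ 0.6397 -0.4267  0.0829] [ 0.6393 -0.4258  0.0824]
jar [0.6921 0.0066 0.0911] [0.6926 0.0068 0.0921]
gun [0.6087 0.3854 0.0312] [0.6155 0.3909 0.0304]
disc [ 0.666  -0.1748  0.2274] [ 0.666  -0.1749  0.2276]
ball [0.6505 0.1586 0.2918] [0.6505 0.1588 0.2916]
```

```bash
python3 drive.py '[[0,0,0,0,0.05],[0,0,0,0,0.05]]' | head -1; python3 -c "
from plant import ctrl, vision, workorder
print(workorder.close_job())"
```

```text
clock: 56.0
the job is handed in; nothing more can be done
None
```

I handed the job in at 56 s: the tray is flat and released about 3 mm from the centre of the mat with all four balls in it, the disc box is shut and nothing else on the table looks moved, though I viewed 12 pictures, two over the limit of 10.

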